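# Set out the stamping tray for the counter shift

### The job

Set out the grey and black stamping tray for the shift: the ink pad flat in the middle compartment of the front row, the red-knobbed stamp standing on the pad's felt, and the ink bottle standing in the back compartment right behind the pad. Of the two front compartments left and right of the pad, lay the pale green clip box in the one on the side where the pink pack of visitor passes lies (passes get clipped) and the white-and-blue staple carton in the one on the red receipt book's side; pad and boxes flat on the tray floor and square with the tray. Keep the ink bottle upright throughout and leave the glue stick and the yellow fuse carton where they are.

Things in the scene. Friction and masses are not known exactly. Their poses are not given: they have to be found in the camera images.
- tray: Fixed tray, grey floor, black walls, 167 (x, to its back) by 270 mm (y, to its left); origin: centre of underside. Floor 2.5 mm thick, walls 3 mm. Front row (nearer the robot): 3 compartments 104 (x) by 86 mm (y) inside, wall tops 8 mm above the counter, centres at x -28.5, y +89 (left), 0, -89 mm. Back row: 3 of 54 by 86 mm, wall tops 16 mm above the counter, centres at x +53.5, same y. Turned up to 17 degrees.
- pad_centre (a point): Open ink pad: a black tin, 54 (its x) x 68 (its y) x 16 mm high, with blue felt on top, 49 x 63 mm, 2 mm below the rim (14 mm above the underside). Lies flat and loose. The point is its centre, half-way up, 8 mm above its underside.
- stamp_centre (a point): Rubber stamp standing upright: black handle with a round red knob, 76 mm tall; foot 22 mm across, waist 18 mm across from 24 to 52 mm up, knob 27 mm across from 52 to 76 mm up. Light (50 g). The point is on its axis half-way up, 38 mm above its foot.
- ink_centre (a point): Dark blue round ink bottle with a black cap, standing upright: 76 mm tall, body 37 mm across up to about 45 mm, then a shoulder and a cap 21 mm across from 60 to 76 mm. About 70 g. The point is on its axis half-way up, 38 mm above its base.
- clips_centre (a point): Box of paper clips, pale green: 45 (its x) x 60 (its y) x 22 mm high, lying flat. The point is its centre, half-way up.
- staples_centre (a point): Carton of staples, white with a blue top band: 40 (its x) x 62 (its y) x 18 mm high, lying flat. The point is its centre, half-way up.
- passes: Banded pack of visitor passes, pink with a green top band, lying behind and to one side of the tray, fixed, to be left there: 44 (its x) x 60 (its y) x 10 mm; origin at the centre of its underside.
- receipts: Red receipt book lying behind and to the other side of the tray, fixed: 160 (its x) x 110 (its y) x 14 mm; origin at the centre of its underside.
- glue_centre (a point): Glue stick standing upright, white with a green cap, 26 mm across, 86 mm tall; not part of the job, to be left where it is. The point is its centre, half-way up.
- fuses_centre (a point): Yellow fuse carton with a red top band, 30 x 45 x 16 mm, lying flat; not part of the job, to be left where it is. The point is its centre, half-way up.
Mind the look-alikes: they are no part of the job. Leave any orange look-alike of the part that bears clips_centre alone.

How it is judged:
By the outcome, as a careful person would: the job done as asked, in the order asked, and still so for the second after the job is handed in, with the robot touching nothing.
It also fails if it takes over 118 s, if anything falls off the work surface, if the arm or the gripper's body presses on something with over 40 N, if the wrist force passes 120 N, or if a joint passes its speed limit or range.

### The arm

A 6-joint arm with a two-finger parallel gripper is mounted at the origin on a cart in front of the work surface, level with it; the furniture and walls round the work are solid. World frame = base frame: x ahead of the robot, y to its left, z up, the work surface at z = 0. Lengths are in mm, angles in rad, forces in N, time in s.
With the tool pointing down it reaches from about 300 to 775 mm from the base axis. Payload 14.6 kg.
Tool frame: the origin (TCP) lies on the centre line of the jaws, within the pads' length; the fingertips stand env.tcp_to_tips ahead of it and the grasp point (between the pads) lies 11 mm behind it (env.tcp_to_tips is the distance from the TCP to the fingertips, in mm); z points along the fingers, y is the line along which they close (so a half turn about z gives the same grasp; the last joint's range is limited). The gripper opens to 94 mm and grips with 3 to 60 N. Pads are 16 mm wide; open, the fingers measure 119 mm over their backs; the gripper's body (75 mm by 177 mm) begins 78 mm behind the grasp point.
Start: joints at [-1.294, 0.3, 1.521, -0, 1.321, -0.067], TCP at [185.38, -517.806, 176.646] pointing down, gripper open.
Joint ranges: [-3.03, 3.03], [-0.79, 2.21], [0.23, 2.52], [-1.04, 4.18], [0, 3.07], [-2.55, 2.55]. Speed limits (rad/s): [2.22, 2.22, 2.57, 3.14, 3.14, 3.14].

### API

Orientations are given as a 3x3 rotation matrix whose columns are the frame's x, y, z axes.
In Python, from plant import env gives the robot as it stands.
- The arm moves only by the tool apply_moves, never from a script. Its argument "series" is a list of rows, each an object with "dp": the shift along the tool's x, y, z each as a share of 3 cm, from -1 to 1, a list of three; "turn": the turn, a rotation vector about the tool's x, y, z each as a share of 5 degrees, from -1 to 1, a list of three. In form: [{"dp": [dx, dy, dz], "turn": [ax, ay, az]}, ...]. A call has 1 to 20 rows; each row shifts and turns the commanded pose from where the row before left it, along the tool's axes as they then stand; what a row does not reach is not made up. A row lasts 1/10 s, in which the tool goes at most 50 mm and 8.59 degrees, less where a joint would pass 70% of its speed; a pose out of reach is approached as far as the arm can. A call with a number of a shift or a turn outside -1 to 1 is refused whole. A call with a gripper value outside its range is refused whole. "hand" is the closure, from 0 (fully open) to 1 (shut), set as the call begins (left out, the last holds). The fingers move at their own pace and stop on an object; "grip_force" is the grip in N (left out, the last holds). Time passes only in rows, so rows that do not move let the fingers close. It gives the time, the measured TCP pose, the force, the opening and the grip force at its end, in the units of the state.
- env.sense(): the state, without advancing time (a new reading comes with each control period).
- env.camera(name): name is "scene" or "side" or "wrist"; returns the picture (400x640x3 uint8, blue, green, red); there is no depth.
- env.camera_info(name): a dict with "K" (3x3 intrinsics, pixels), "k1" (the pictures are not rectified: a ray, as slopes to the right and down, at radius r is drawn at 1 + k1 r^2 times it, then the intrinsics apply), "R" (3x3) and "t" (3): a world point X has camera coordinates R X + t; the wrist camera has in their place "tool_from_camera" (4x4, takes a point from camera to tool coordinates, whose origin is the TCP and whose axes are the flange's). Camera axes: x right, y down, z forward; pixel columns grow to the right and rows downward; lengths in mm; the calibration is good to about 2 mm. A picture is of the moment at which its call begins: read the wrist's pose just before it. camera_info takes no time and is no camera call.
- env.job_done(): hands the job in; it is judged then, once.
Trained networks look in the newest picture that a camera, given by its name, has taken for a name from the list of things; names that differ only in an ending like _2 or _b are one class to them, and where a whole thing is asked for, a point or a joint stands for the part that bears it (a point fixed in the world has none). Each returns a list of dicts, best first, with "conf" (0 to 1); they miss things now and then, are a little off and sometimes report something else, mostly with a low value. They report only what shows in the picture. A call takes as long as a camera call. They do not tell look-alikes from the thing itself.
- env.recognise(camera, name): "xyz" ([x, y, z] in mm, in world coordinates, good to about 4 mm: the middle of the surface that is visible of it).
The state is a dict: "t": time; "joint_pos": joint angles; "qvel": joint speeds; "effort": joint torques, N m; "tool_pos": TCP position; "orientation": TCP orientation; "wrist_force": force on the tool from outside, world axes, zero at the start; "ft_torque": the same for the moment, N m; "width": opening from 0.0 (shut) to 1.0 (fully open); "grasp_force": force on a finger pad.
Only numpy, scipy, OpenCV 4.12 (cv2) and the standard library are available. Lean on these libraries where they do the work, as an engineer would, in place of code of your own. Each camera call takes 0.05 s, during which the arm holds its last target. There are 200 camera calls.

## Working session

There is one attempt and no reset: what is moved stays moved. The work goes in short steps, Python scripts to look and compute and a tool call to move; the robot and the scene stay as the last step left them, time stands still between calls to the robot, and variables do not carry over. Pictures are saved under pics/ and viewed, at most 14 in all, crops included, and the job is handed in when it is done.

Besides the shell and the picture viewer there is one more tool, called after "Emit:" by a JSON object that holds its "api" and its "payload". apply_moves: Moves the arm, as the interface text tells. Its arguments: {"type":"object","properties":{"series":{"type":"array","items":{"type":"object","properties":{"dp":{"type":"array","items":{"type":"number","minimum":-1,"maximum":1}},"turn":{"type":"array","items":{"type":"number","minimum":-1,"maximum":1}}}}},"hand":{"type":"number"},"grip_force":{"type":"number"}},"required":["series"]}

```bash
mkdir -p pics
cat > h.py <<'E'
import numpy as np, cv2
from plant import env
def ray(cam,u,v,pose=None):
    c=env.camera_info(cam);K=np.array(c["K"]);k=c["k1"]
    d=np.array([(u-K[0,2])/K[0,0],(v-K[1,2])/K[1,1]]);p=d.copy()
    for _ in range(20): p=d/(1+k*(p@p))
    r=np.array([p[0],p[1],1.])
    if "tool_from_camera" in c:
        T=np.array(c["tool_from_camera"]);R0,t0=pose
        return R0@T[:3,3]+t0, R0@T[:3,:3]@r
    R=np.array(c["R"]);t=np.array(c["t"]);return -R.T@t, R.T@r
def onz(cam,u,v,z,pose=None):
    o,d=ray(cam,u,v,pose);return o+d*(z-o[2])/d[2]
def proj(cam,X,pose=None):
    c=env.camera_info(cam);K=np.array(c["K"]);X=np.array(X,float)
    if "tool_from_camera" in c:
        T=np.array(c["tool_from_camera"]);R0,t0=pose
        q=T[:3,:3].T@(R0.T@(X-t0)-T[:3,3])
    else: q=np.array(c["R"])@X+np.array(c["t"])
    p=q[:2]/q[2];p=p*(1+c["k1"]*(p@p));return K[:2,:2]@p+K[:2,2]
def pose():
    s=env.sense();return np.array(s["orientation"]),np.array(s["tool_pos"])
E
python3 - <<'E'
from h import *
s=env.sense();print(s["t"],s["tool_pos"],np.round(s["orientation"],3).tolist(),env.tcp_to_tips)
for c in ["scene","side"]:
    cv2.imwrite(f"pics/{c}0.png",env.camera(c)); 
    ci=env.camera_info(c);print(c,np.round(-np.array(ci["R"]).T@ci["t"]))
    for n in "tray pad_centre stamp_centre ink_centre clips_centre staples_centre passes receipts glue_centre fuses_centre".split():
        print(n,[(np.round(r["xyz"]).tolist(),round(r["conf"],2),np.round(proj(c,r["xyz"])).tolist()) for r in env.recognise(c,n)])
print(env.camera_info("wrist"),env.sense()["t"])
E
```

```text
0.0 [ 185.29091396 -517.51762729  176.06217575] [[0.941, 0.337, -0.0], [0.337, -0.941, 0.001], [0.0, -0.001, -1.0]] 8.0
scene [-494.  556.  941.]
tray [([403.0, 223.0, 14.0], 0.65, [292.0, 259.0]), ([612.0, -4.0, 2.0], 0.63, [328.0, 203.0]), ([429.0, 329.0, 54.0], 0.54, [252.0, 255.0])]
pad_centre [([402.0, 221.0, 14.0], 0.7, [292.0, 259.0])]
stamp_centre []
ink_centre []
clips_centre [([398.0, 115.0, 22.0], 0.54, [325.0, 247.0]), ([754.0, 146.0, 24.0], 0.52, [272.0, 188.0])]
staples_centre []
passes []
receipts [([738.0, 309.0, 20.0], 0.95, [229.0, 204.0])]
glue_centre [([431.0, 330.0, 52.0], 0.55, [252.0, 256.0])]
fuses_centre [([555.0, 403.0, 14.0], 0.7, [217.0, 247.0])]
side [  320. -1245.   946.]
tray [([608.0, -32.0, 1.0], 0.72, [339.0, 231.0])]
pad_centre [([410.0, 207.0, 11.0], 0.6, [275.0, 196.0])]
stamp_centre [([424.0, -215.0, 43.0], 0.52, [292.0, 262.0])]
ink_centre [([430.0, -343.0, 47.0], 0.62, [299.0, 291.0])]
clips_centre [([766.0, 129.0, 22.0], 0.66, [372.0, 197.0]), ([406.0, 100.0, 22.0], 0.64, [277.0, 209.0]), ([542.0, 230.0, 17.0], 0.51, [309.0, 189.0])]
staples_centre [([419.0, -214.0, 43.0], 0.56, [290.0, 262.0]), ([552.0, -258.0, 18.0], 0.51, [336.0, 273.0])]
passes []
receipts [([746.0, 290.0, 11.0], 0.62, [356.0, 178.0])]
glue_centre []
fuses_centre [([744.0, 292.0, 12.0], 0.64, [356.0, 178.0])]
{'K': array([[310.86904744,   0.        , 319.5519056 ],
       [  0.        , 310.86904744, 198.16652471],
       [  0.        ,   0.        ,   1.        ]]), 'k1': -0.05692284949892236, 'tool_from_camera': array([[-2.46371641e-04, -9.70210896e-01, -2.42261751e-01,
         6.84421025e+01],
       [ 9.99999689e-01, -5.75234581e-05, -7.86594162e-04,
         4.30394870e-01],
       [ 7.49226493e-04, -2.42261869e-01,  9.70210609e-01,
        -2.08475717e+02],
       [ 0.00000000e+00,  0.00000000e+00,  0.00000000e+00,
         1.00000000e+00]])} 1.1
```

View pics/scene0.png

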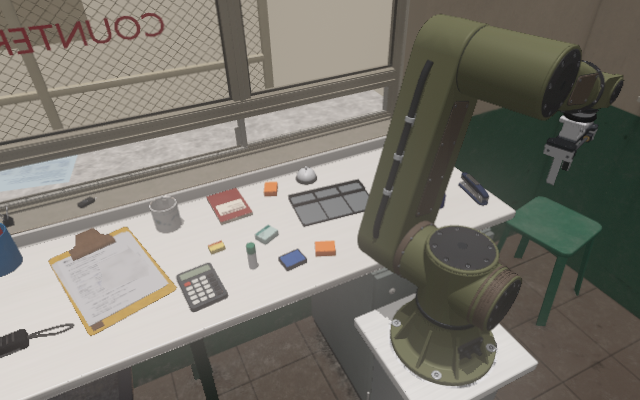

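View pics/side0.png

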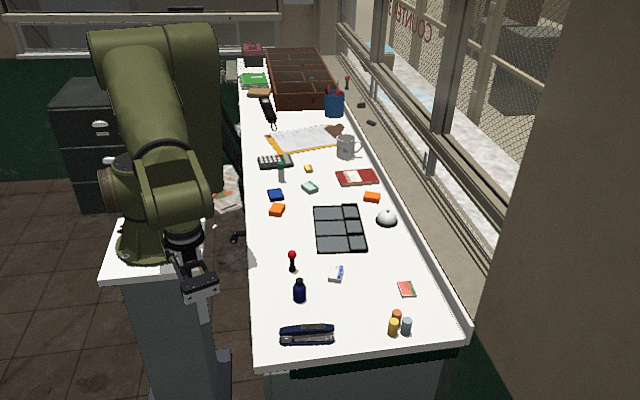

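The scene view is mostly blocked by the arm. The side view shows the tray at (339,231), the stamp at (292,262), the ink bottle at (299,291) and the staples at (336,273). The passes are at (406,289), so on the right (−y), and the receipts at (356,178), on the left. The clips are at (310,188) and the pad at (275,196). The orange look-alikes are at (277,209) and (372,197). The clips therefore go right and the staples left. Next I move the wrist camera over the work.

Emit:
{"api": "apply_moves", "payload": {"series": [{"dp": [0,0,-1],"turn": [0,0,0.985]},{"dp": [0,0,-1],"turn": [0,0,0.985]},{"dp": [0,0,-1],"turn": [0,0,0.985]},{"dp": [0,0,-1],"turn": [0,0,0.985]},{"dp": [0.8,-0.95,0],"turn": [0,0,0]},{"dp": [0.8,-0.95,0],"turn": [0,0,0]},{"dp": [0.8,-0.95,0],"turn": [0,0,0]},{"dp": [0.8,-0.95,0],"turn": [0,0,0]},{"dp": [0.8,-0.95,0],"turn": [0,0,0]},{"dp": [0.8,-0.95,0],"turn": [0,0,0]},{"dp": [0.8,-0.95,0],"turn": [0,0,0]},{"dp": [0.8,-0.95,0],"turn": [0,0,0]},{"dp": [0.8,-0.95,0],"turn": [0,0,0]},{"dp": [0.8,-0.95,0],"turn": [0,0,0]},{"dp": [0,0,0],"turn": [0,0,0]},{"dp": [0,0,0],"turn": [0,0,0]},{"dp": [0,0,0],"turn": [0,0,0]}], "hand": 0}}

```text
t: 2.8
tool_pos: [425.0, -233.4, 296.6]
orientation: [[1.0, -0.001, -0.0], [-0.001, -1.0, -0.0], [-0.0, 0.0, -1.0]]
wrist_force: [-0.1, -0.1, 0.1]
width: 0.999
grasp_force: 0.0
```

```bash
cat > look.py <<'E'
import sys,pickle
from h import *
n=sys.argv[1];p=pose();im=env.camera("wrist");cv2.imwrite(f"pics/{n}.png",im);pickle.dump(p,open(f"pics/{n}.pkl","wb"))
s=env.sense();print(s["t"],np.round(p[1],1),np.round(p[0],3).tolist(),np.round(s["joint_pos"],2))
for k in sys.argv[2:]:
    print(k,[(np.round(r["xyz"]).tolist(),round(r["conf"],2),np.round(proj("wrist",r["xyz"],p)).tolist()) for r in env.recognise("wrist",k)])
E
python3 look.py w1 tray pad_centre stamp_centre ink_centre clips_centre staples_centre passes
```

```text
2.85 [ 425.  -233.4  296.6] [[1.0, -0.001, -0.0], [-0.001, -1.0, -0.0], [-0.0, 0.0, -1.0]] [-0.58  0.09  1.5  -0.    1.56  0.99]
tray [([601.0, -20.0, 2.0], 0.66, [179.0, 50.0])]
pad_centre [([409.0, 212.0, 18.0], 0.68, [52.0, 177.0])]
stamp_centre [([428.0, -205.0, 73.0], 0.57, [299.0, 169.0])]
ink_centre [([433.0, -321.0, 59.0], 0.85, [380.0, 164.0])]
clips_centre [([410.0, 108.0, 18.0], 0.85, [110.0, 176.0]), ([546.0, 240.0, 22.0], 0.75, [19.0, 92.0]), ([432.0, -323.0, 56.0], 0.46, [381.0, 164.0])]
staples_centre [([550.0, -247.0, 21.0], 0.77, [328.0, 82.0]), ([434.0, -322.0, 59.0], 0.71, [380.0, 163.0])]
passes []
```

View pics/w1.png

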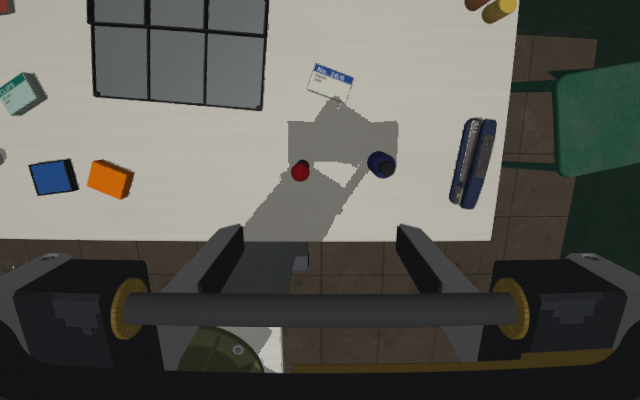

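The view shows the pad at (52,177), the orange decoy at (110,178), the clips at (20,95), the tray at (180,50), the staples at (329,82), the stamp at (300,170) and the ink bottle at (381,164). Now a second view from the centre.

Emit:
{"api": "apply_moves", "payload": {"series": [{"dp": [0.25,-0.95,0],"turn": [0,0,0]},{"dp": [0.25,-0.95,0],"turn": [0,0,0]},{"dp": [0.25,-0.95,0],"turn": [0,0,0]},{"dp": [0.25,-0.95,0],"turn": [0,0,0]},{"dp": [0.25,-0.95,0],"turn": [0,0,0]},{"dp": [0.25,-0.95,0],"turn": [0,0,0]},{"dp": [0.25,-0.95,0],"turn": [0,0,0]},{"dp": [0.25,-0.95,0],"turn": [0,0,0]},{"dp": [0,0,0],"turn": [0,0,0]},{"dp": [0,0,0],"turn": [0,0,0]},{"dp": [0,0,0],"turn": [0,0,0]}]}}

```text
t: 4.3
tool_pos: [485.3, -5.5, 296.7]
orientation: [[1.0, -0.001, 0.0], [-0.001, -1.0, -0.0], [0.0, 0.0, -1.0]]
wrist_force: [0.2, 0.5, -0.4]
width: 0.997
grasp_force: 0.0
```

```bash
python3 look.py w2 tray pad_centre clips_centre staples_centre passes receipts; python3 -c "
import cv2;a=cv2.imread('pics/w2.png');cv2.imwrite('pics/w2c.png',cv2.resize(a[:240,60:460],None,fx=2,fy=2,interpolation=2))"
```

```text
4.35 [485.3  -5.5 296.7] [[1.0, -0.001, 0.0], [-0.001, -1.0, -0.0], [0.0, 0.0, -1.0]] [-0.09  0.09  1.5  -0.    1.56  1.48]
tray [([616.0, -17.0, 1.0], 0.62, [326.0, 80.0])]
pad_centre [([407.0, 215.0, 14.0], 0.72, [187.0, 212.0])]
clips_centre [([545.0, 243.0, 21.0], 0.83, [158.0, 128.0]), ([411.0, 111.0, 20.0], 0.65, [248.0, 211.0])]
staples_centre [([551.0, -247.0, 19.0], 0.64, [475.0, 124.0])]
passes [([726.0, -345.0, 10.0], 0.86, [546.0, 7.0])]
receipts [([702.0, 301.0, 15.0], 0.63, [113.0, 22.0]), ([549.0, -243.0, 22.0], 0.29, [473.0, 125.0])]
```

View pics/w2c.png

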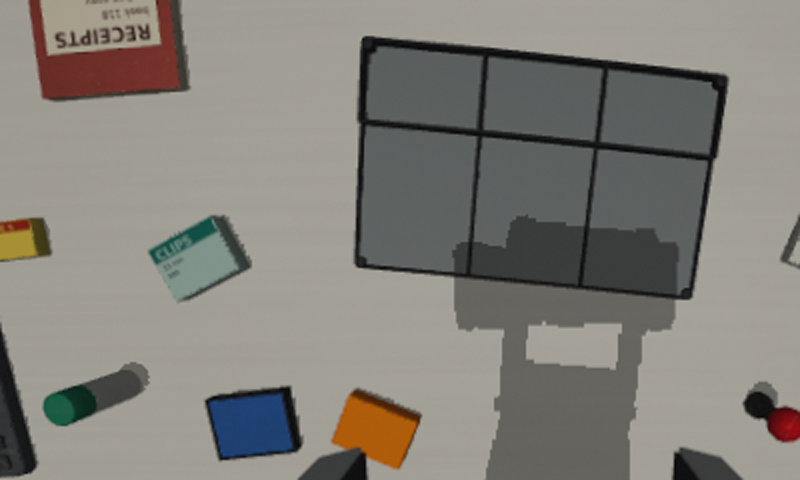

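The tray is turned about −5°, with its front corners at full-frame pixels (238,133) and (406,149) and its back corners at (241,19) and (423,38). The clips lie at about (159,129), the pad at (187,212) and the receipt book at upper left. Next I compute the poses.

```bash
cat > m.py <<'E'
from h import *
import pickle
def load(n): return cv2.imread(f"pics/{n}.png"),pickle.load(open(f"pics/{n}.pkl","rb"))
def rect(n,mask,z,area=100):
    im,p=load(n);c,_=cv2.findContours(mask.astype(np.uint8),0,2)
    out=[]
    for k in c:
        if cv2.contourArea(k)<area: continue
        W=np.array([onz("wrist",u,v,z,p)[:2] for u,v in k[:,0]],np.float32)
        r=cv2.minAreaRect(W);b=cv2.boxPoints(r);e=[b[1]-b[0],b[2]-b[1]]
        e.sort(key=np.linalg.norm);a=np.degrees(np.arctan2(e[0][1],e[0][0]))
        a=(a+90)%180-90
        M=k[:,0].mean(0)
        out.append((np.round(r[0],1).tolist(),np.round([np.linalg.norm(q) for q in e],1).tolist(),"short-axis deg",round(float(a),1),M.round().tolist()))
    return out
E
python3 - <<'E'
from m import *
im,p=load("w2")
F=[onz("wrist",u,v,z,p)[:2] for u,v,z in [(238,133.7,8),(406,149,8),(423.5,38,16),(241,19,16)]]
print("tray",np.round(F,1).tolist(),np.mean(F,0),[np.linalg.norm(F[i]-F[i-1]) for i in range(4)])
for a,b in [(1,0),(2,3)]: print(np.degrees(np.arctan2(*(F[b]-F[a])))*-1)
for n in ["w1","w2"]:
    im,p=load(n);hsv=cv2.cvtColor(im,40);h,s,v=[hsv[...,i].astype(int) for i in range(3)]
    roi=np.zeros(h.shape,bool);roi[:235]=1
    print(n,"felt",rect(n,(h>100)&(h<125)&(s>140)&(v>80)&roi,14,300))
    print(n,"clips",rect(n,(h>70)&(h<95)&(s>35)&(v>110)&roi,22))
    print(n,"red/orange",rect(n,((h<4)|(h>174))&(s>150)&(v>60)&roi,64,60))
    print(n,"ink",rect(n,(h>110)&(h<130)&(s>90)&(v<110)&roi,45,100))
    w=(v>195)&roi;print(n,"white bright",[q for q in rect(n,w,18,60)])
E
```

```text
tray [[534.6, 122.5], [510.4, -144.0], [673.6, -158.6], [699.2, 107.4]] [604.44573407 -18.1848991 ] [np.float64(165.247725169524), np.float64(267.5273497070692), np.float64(163.82866176632973), np.float64(267.2924465409667)]
-5.1878014851995
-5.491994466012163
w1 felt [([407.0, 219.0], [49.099998474121094, 62.5], 'short-axis deg', 6.7, [50.0, 177.0])]
w1 clips []
w1 red/orange [([422.3, -205.6], [23.299999237060547, 24.700000762939453], 'short-axis deg', 44.5, [298.0, 172.0])]
w1 ink [([432.3, -325.6], [33.20000076293945, 39.0], 'short-axis deg', -44.0, [383.0, 163.0]), ([430.0, -474.3], [25.700000762939453, 135.3000030517578], 'short-axis deg', 80.5, [476.0, 164.0]), ([437.2, -446.9], [13.600000381469727, 118.80000305175781], 'short-axis deg', 83.4, [460.0, 161.0])]
w1 white bright []
w2 felt [([406.9, 218.2], [48.5, 62.79999923706055], 'short-axis deg', 5.1, [184.0, 212.0])]
w2 clips []
w2 red/orange [([422.5, -206.0], [23.799999237060547, 27.700000762939453], 'short-axis deg', -43.0, [453.0, 212.0]), ([687.0, 272.2], [62.099998474121094, 98.19999694824219], 'short-axis deg', 0.5, [111.0, 24.0])]
w2 ink [([434.3, -315.4], [34.29999923706055, 60.0], 'short-axis deg', -23.0, [518.0, 203.0]), ([436.0, -473.9], [32.29999923706055, 122.5999984741211], 'short-axis deg', 79.2, [606.0, 200.0]), ([441.7, -428.4], [17.0, 125.0], 'short-axis deg', 84.3, [584.0, 193.0])]
w2 white bright []
```

Emit:
{"api": "apply_moves", "payload": {"series": [{"dp": [0,0,0],"turn": [0,0,-1]},{"dp": [0,0,0],"turn": [0,0,-1]},{"dp": [0,0,0],"turn": [0,0,-1]},{"dp": [0,0,0],"turn": [0,0,-1]},{"dp": [0,0,0],"turn": [0,0,-1]},{"dp": [0,0,0],"turn": [0,0,-1]},{"dp": [0,0,0],"turn": [0,0,-1]},{"dp": [0,0,0],"turn": [0,0,-1]},{"dp": [0,0,0],"turn": [0,0,-1]},{"dp": [0,0,0],"turn": [0,0,-1]},{"dp": [0,0,0],"turn": [0,0,-1]},{"dp": [0,0,0],"turn": [0,0,-1]},{"dp": [0,0,0],"turn": [0,0,-1]},{"dp": [0,0,0],"turn": [0,0,-1]},{"dp": [0,0,0],"turn": [0,0,-1]},{"dp": [0,0,0],"turn": [0,0,-1]},{"dp": [0,0,0],"turn": [0,0,-1]},{"dp": [0,0,0],"turn": [0,0,-1]},{"dp": [0,0,0],"turn": [0,0,-1]},{"dp": [0,0,0],"turn": [0,0,-0.2]}]}}

```text
t: 6.65
tool_pos: [485.4, -4.9, 296.7]
orientation: [[-0.106, 0.994, 0.0], [0.994, 0.106, -0.0], [-0.0, 0.0, -1.0]]
wrist_force: [-0.5, 0.6, -0.3]
width: 0.998
grasp_force: 0.0
```

Emit:
{"api": "apply_moves", "payload": {"series": [{"dp": [0.85,-0.2,0.65],"turn": [0,0,0]},{"dp": [0.85,-0.2,0.65],"turn": [0,0,0]},{"dp": [0.85,-0.2,0.65],"turn": [0,0,0]},{"dp": [0.85,-0.2,0.65],"turn": [0,0,0]},{"dp": [0.85,-0.2,0.65],"turn": [0,0,0]},{"dp": [0.85,-0.2,0.65],"turn": [0,0,0]},{"dp": [0.85,-0.2,0.65],"turn": [0,0,0]},{"dp": [0.85,-0.2,0.65],"turn": [0,0,0]},{"dp": [0.85,-0.2,0.65],"turn": [0,0,0]},{"dp": [0,0,0],"turn": [0,0,0]},{"dp": [0,0,0],"turn": [0,0,0]}]}}

```text
t: 7.75
tool_pos: [407.7, 217.8, 121.3]
orientation: [[-0.104, 0.995, -0.0], [0.995, 0.104, -0.0], [-0.0, -0.0, -1.0]]
wrist_force: [0.1, -1.4, 0.3]
width: 1.001
grasp_force: 0.0
```

```bash
cat >> m.py <<'E'
def go(x,y,z,psi):
    R,t=pose();d=R.T@(np.array([x,y,z])-t);now=np.degrees(np.arctan2(R[1,0],R[0,0]))
    print("tcp",t.round(1),"psi",round(now,2),"| need dp units",(d/30).round(2),"turn units",round(-((psi-now+180)%360-180)/5,2))
E
python3 look.py w3
python3 - <<'E'
from m import *
im,p=load("w3");hsv=cv2.cvtColor(im,40);h,s,v=[hsv[...,i].astype(int) for i in range(3)]
print(rect("w3",(h>100)&(h<125)&(s>140)&(v>80),14,1000))
E
```

```text
7.8 [407.7 217.8 121.3] [[-0.104, 0.995, -0.0], [0.995, 0.104, -0.0], [-0.0, -0.0, -1.0]] [ 0.41  0.16  1.83 -0.    1.15  0.31]
[([406.6, 218.2], [47.900001525878906, 61.79999923706055], 'short-axis deg', 7.0, [312.0, 176.0])]
```

View pics/w3.png

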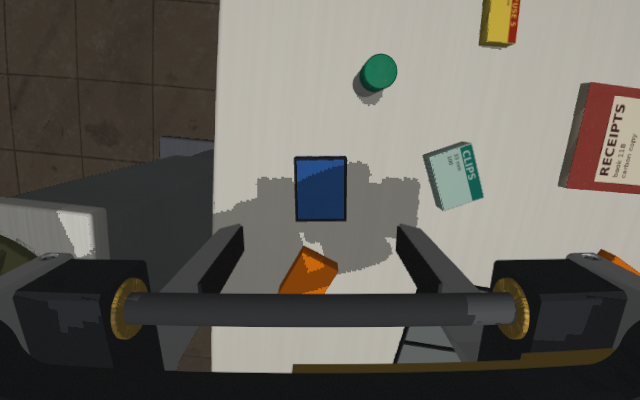

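The pad is centred at (320,188) with its short axis at about 6.5°. I descend and grasp.

Emit:
{"api": "apply_moves", "payload": {"series": [{"dp": [0,-0.03,0.8],"turn": [0,0,0]},{"dp": [0,0,0.8],"turn": [0,0,0]},{"dp": [0,0,0.8],"turn": [0,0,0]},{"dp": [0,0,0.6],"turn": [0,0,0]},{"dp": [0,0,0.4],"turn": [0,0,0]},{"dp": [0,0,0.15],"turn": [0,0,0]},{"dp": [0,0,0],"turn": [0,0,0]},{"dp": [0,0,0],"turn": [0,0,0]}]}}

```text
t: 8.6
tool_pos: [407.4, 217.8, 15.5]
orientation: [[-0.104, 0.995, 0.001], [0.995, 0.104, 0.001], [0.0, 0.001, -1.0]]
wrist_force: [0.7, 0.9, -0.0]
width: 1.0
grasp_force: 0.0
```

Emit:
{"api": "apply_moves", "payload": {"series": [{"dp": [0,0,0],"turn": [0,0,0]},{"dp": [0,0,0],"turn": [0,0,0]},{"dp": [0,0,0],"turn": [0,0,0]},{"dp": [0,0,0],"turn": [0,0,0]},{"dp": [0,0,0],"turn": [0,0,0]},{"dp": [0,0,0],"turn": [0,0,0]},{"dp": [0,0,0],"turn": [0,0,0]},{"dp": [0,0,0],"turn": [0,0,0]}], "hand": 0.6, "grip_force": 25}}

```text
t: 9.4
tool_pos: [406.8, 217.7, 14.6]
orientation: [[-0.104, 0.995, -0.0], [0.995, 0.104, -0.0], [-0.0, -0.0, -1.0]]
wrist_force: [-0.6, 0.6, -0.2]
width: 0.406
grasp_force: 0.0
```

```bash
python3 look.py w4; python3 -c "
from plant import env
s=env.sense();print(s['width'],s['grasp_force'])"
```

```text
9.45 [406.8 217.7  14.6] [[-0.104, 0.995, -0.0], [0.995, 0.104, -0.0], [-0.0, -0.0, -1.0]] [ 0.41  0.32  1.92 -0.    0.9   0.31]
0.39785519272498227 0.0
```

View pics/w4.png

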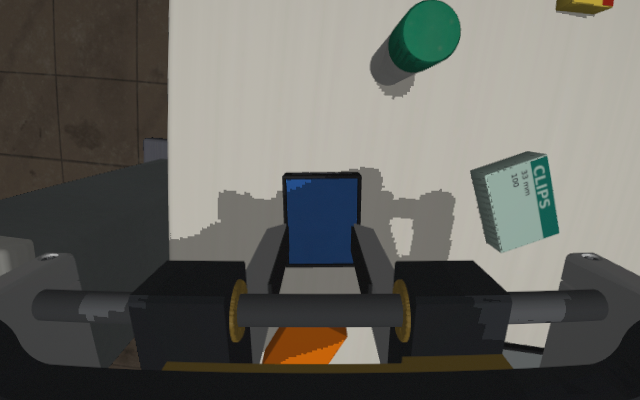

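The fingers have closed to about 38 mm and overlap the pad's outline at v>225, with no grip force, so the tips may be above the pad. I check the scale.

Run:
```python
from m import *
for n in ["w3","w4"]:
    im,p=load(n);hsv=cv2.cvtColor(im,40);h,s,v=[hsv[...,i].astype(int) for i in range(3)]
    for z in (14,4,-6): print(n,z,rect(n,(h>100)&(h<125)&(s>140)&(v>60),z,1000))
    print(proj("wrist",p[1],p),[proj("wrist",p[1]+p[0]@np.array([0,y,8]),p).round() for y in (-18.8,18.8,-47,47)])
im,_=load("w4");cv2.imwrite("pics/w4c.png",cv2.resize(im[150:300,220:420],None,fx=4,fy=4,interpolation=0))
```

```text
w3 14 [([406.5, 217.8], [48.20000076293945, 63.20000076293945], 'short-axis deg', 7.0, [317.0, 170.0])]
w3 4 [([406.7, 215.6], [49.70000076293945, 65.19999694824219], 'short-axis deg', 7.0, [317.0, 170.0])]
w3 -6 [([406.9, 213.4], [51.20000076293945, 67.19999694824219], 'short-axis deg', 7.0, [317.0, 170.0])]
[321.65380193 222.02910053] [array([296., 219.]), array([347., 219.]), array([257., 219.]), array([386., 219.])]
w4 14 [([406.9, 217.2], [48.599998474121094, 62.79999923706055], 'short-axis deg', 6.6, [317.0, 224.0])]
w4 4 [([407.3, 213.9], [50.900001525878906, 65.80000305175781], 'short-axis deg', 6.6, [317.0, 224.0])]
w4 -6 [([407.7, 210.6], [53.29999923706055, 68.80000305175781], 'short-axis deg', 6.6, [317.0, 224.0])]
[321.65380193 222.02910053] [array([296., 219.]), array([347., 219.]), array([257., 219.]), array([386., 219.])]
```

View pics/w4c.png

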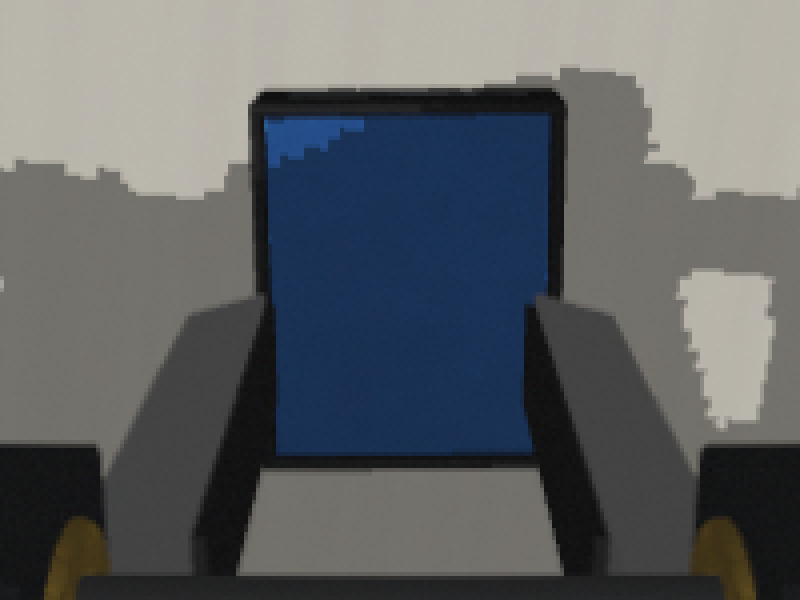

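Run:
```python
from h import *
print(env.tcp_to_tips, env.sense()["width"],env.sense()["grasp_force"])
P=[407,218,8];o=[]
for c in ("scene","side"):
    im=env.camera(c);u,v=proj(c,P).astype(int);o.append(cv2.resize(im[v-50:v+50,u-50:u+50],None,fx=4,fy=4,interpolation=2))
    R,t=pose();print(c,[(proj(c,t+R@np.array([0,y,8]))-[u-50,v-50])*4 for y in (-18,18)])
cv2.imwrite("pics/two.png",np.hstack(o))
```

```text
8.0 0.39785519272498227 0.0
scene [array([215.29094119, 218.02931999]), array([191.19123717, 188.95343989])]
side [array([182.88511985, 207.36766848]), array([220.08700734, 202.4184978 ])]
```

View pics/two.png

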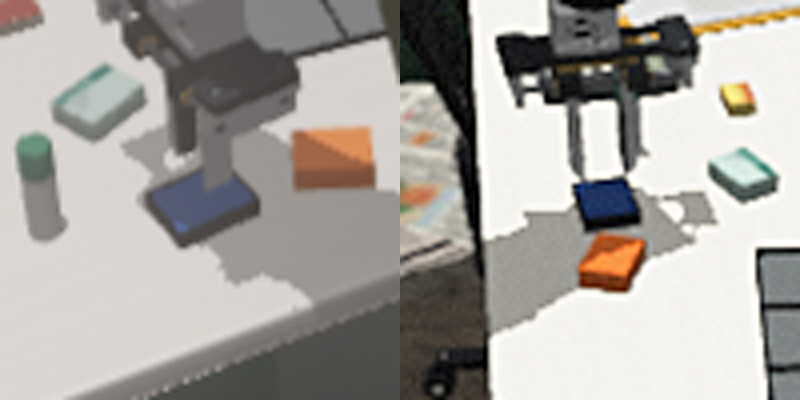

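The tips are about 40 mm above where the given TCP-to-tips distance puts them: the crops show them hanging over the pad. I solve for the real tip offset.

Run:
```python
from h import *
from scipy.optimize import least_squares as ls
P=[407,218,8];R,t=pose()
def off(c): return proj(c,P).astype(int)-50
a=off("side")+np.array([178,170])/4;b=off("side")+np.array([230,169])/4;s=off("scene")+np.array([217,193])/4
for nm,c,q in (("sideL","side",a),("sideR","side",b),("scene","scene",s)):
    r=ls(lambda p:proj(c,t+R@np.array([0,p[0],p[1]]))-q,[10,0]);print(nm,r.x.round(1),r.cost.round(3))
```

```text
sideL [-20.7 -34.2] 0.0
sideR [ 28.8 -28. ] 0.0
scene [-23.2 -21.3] 0.0
```

Emit:
{"api": "apply_moves", "payload": {"series": [{"dp": [0,0,0],"turn": [0,0,0]},{"dp": [0,0,0],"turn": [0,0,0]},{"dp": [0,0,0],"turn": [0,0,0]},{"dp": [0,0,0],"turn": [0,0,0]},{"dp": [0,0,0],"turn": [0,0,0]},{"dp": [0,0,0.4],"turn": [0,0,0]},{"dp": [0,0,0.4],"turn": [0,0,0]},{"dp": [0,0,0.2],"turn": [0,0,0]},{"dp": [0,0,0.1],"turn": [0,0,0]},{"dp": [0,0,0],"turn": [0,0,0]}], "hand": 0.1}}

```text
t: 10.55
tool_pos: [406.6, 217.6, -18.9]
orientation: [[-0.104, 0.995, -0.001], [0.995, 0.104, -0.0], [-0.0, -0.001, -1.0]]
wrist_force: [-0.4, 0.0, 0.0]
width: 0.901
grasp_force: 0.0
```

Emit:
{"api": "apply_moves", "payload": {"series": [{"dp": [0,0,0],"turn": [0,0,0]},{"dp": [0,0,0],"turn": [0,0,0]},{"dp": [0,0,0],"turn": [0,0,0]},{"dp": [0,0,0],"turn": [0,0,0]},{"dp": [0,0,0],"turn": [0,0,0]},{"dp": [0,0,0],"turn": [0,0,0]},{"dp": [0,0,0],"turn": [0,0,0]}], "hand": 0.6}}

```text
t: 11.25
tool_pos: [407.0, 217.8, -18.1]
orientation: [[-0.104, 0.995, 0.0], [0.995, 0.104, 0.0], [0.0, 0.0, -1.0]]
wrist_force: [-0.1, -0.3, 3.0]
width: 0.569
grasp_force: 25.0
```

Gripped at 53.5 mm. I lift, square up with the tray and carry the pad over.

Emit:
{"api": "apply_moves", "payload": {"series": [{"dp": [0,0,-0.5],"turn": [0,0,0]},{"dp": [0,0,-0.75],"turn": [0,0,0.757]},{"dp": [0,0,-0.75],"turn": [0,0,0.757]},{"dp": [0,0,0],"turn": [0,0,0.757]},{"dp": [-0.722,0.634,0],"turn": [0,0,0]},{"dp": [-0.722,0.634,0],"turn": [0,0,0]},{"dp": [-0.722,0.634,0],"turn": [0,0,0]},{"dp": [-0.722,0.634,0],"turn": [0,0,0]},{"dp": [-0.722,0.634,0],"turn": [0,0,0]},{"dp": [-0.722,0.634,0],"turn": [0,0,0]},{"dp": [-0.722,0.634,0],"turn": [0,0,0]},{"dp": [-0.722,0.634,0],"turn": [0,0,0]},{"dp": [-0.722,0.634,0],"turn": [0,0,0]},{"dp": [-0.722,0.634,0],"turn": [0,0,0]},{"dp": [0,0,0],"turn": [0,0,0]},{"dp": [0,0,0],"turn": [0,0,0]}]}}

```text
t: 12.85
tool_pos: [575.5, -15.8, 41.0]
orientation: [[0.094, 0.996, -0.001], [0.996, -0.094, 0.0], [0.0, -0.001, -1.0]]
wrist_force: [0.2, 0.5, -1.1]
width: 0.573
grasp_force: 25.0
```

```bash
python3 look.py w5; python3 -c "
from m import *
go(576,-15.5,-14,84.65)"
```

```text
12.9 [575.5 -15.8  41. ] [[0.094, 0.996, -0.001], [0.996, -0.094, 0.0], [0.0, -0.001, -1.0]] [-0.09  0.5   1.58  0.    1.07  0.  ]
tcp [575.3 -15.3  41.2] psi 84.64 | need dp units [-0.    0.03  1.84] turn units -0.0
```

View pics/w5.png

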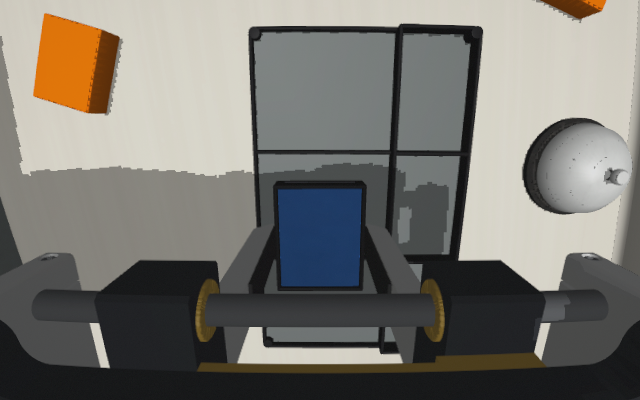

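The view shows the pad held over the middle front compartment, with the left divider at v≈152 and the outer left-front corner at (249,28). I check the tray pose against this view.

Run:
```python
from m import *
im,p=load("w5")
th=np.radians(-5.35);u=np.array([np.cos(th),np.sin(th)]);v=np.array([-u[1],u[0]]);C=np.array([604.4,-18.2])
for n,X,z in [("FL corner",(-83.5,135),8),("div front",(-83.5,44.5),8),("div/mid wall",(23.5,44.5),8),("BL corner",(83.5,135),16),("FR corner",(-83.5,-135),8)]:
    print(n,proj("wrist",[*(C+X[0]*u+X[1]*v),z],p).round(1))
for uv in ((249.5,28),(482,27)):
    for z in (8,16): w=onz("wrist",*uv,z,p)[:2]-C;print(uv,z,(w@u).round(1),(w@v).round(1))
h=cv2.cvtColor(im,40)
print(rect("w5",(h[...,0]>100)&(h[...,0]<125)&(h[...,1]>140)&(h[...,2]>60),p[1][2]+30,1000))
```

```text
FL corner [245.3  27.3]
div front [251.  153.2]
div/mid wall [389.  153.1]
BL corner [481.6  25.8]
FR corner [262.4 348.4]
(249.5, 28) 8 -80.5 134.4
(249.5, 28) 16 -78.8 132.3
(482, 27) 8 87.7 136.5
(482, 27) 16 83.8 134.2
[([574.1, -17.0], [49.599998474121094, 62.79999923706055], 'short-axis deg', -5.4, [320.0, 236.0])]
```

Emit:
{"api": "apply_moves", "payload": {"series": [{"dp": [0,0.05,0.5],"turn": [0,0,0]},{"dp": [0,0,0.5],"turn": [0,0,0]},{"dp": [0,0,0.4],"turn": [0,0,0]},{"dp": [0,0,0.3],"turn": [0,0,0]},{"dp": [0,0,0.1],"turn": [0,0,0]},{"dp": [0,0,0],"turn": [0,0,0]},{"dp": [0,0,0],"turn": [0,0,0]}]}}

```text
t: 13.6
tool_pos: [577.7, -15.9, -12.0]
orientation: [[0.093, 0.996, 0.001], [0.996, -0.093, -0.0], [0.0, 0.001, -1.0]]
wrist_force: [-0.8, 0.5, -1.6]
width: 0.57
grasp_force: 25.0
```

Emit:
{"api": "apply_moves", "payload": {"series": [{"dp": [0,0,0.05],"turn": [0,0,0]},{"dp": [0,0,0.03],"turn": [0,0,0]},{"dp": [0,0,0],"turn": [0,0,0]}]}}

```text
t: 13.9
tool_pos: [577.5, -15.9, -14.7]
orientation: [[0.093, 0.996, 0.0], [0.996, -0.093, -0.0], [0.0, 0.0, -1.0]]
wrist_force: [0.3, -0.9, -1.8]
width: 0.57
grasp_force: 25.0
```

Emit:
{"api": "apply_moves", "payload": {"series": [{"dp": [0,0,0.05],"turn": [0,0,0]},{"dp": [0,0,0],"turn": [0,0,0]}]}}

```text
t: 14.1
tool_pos: [577.7, -15.9, -15.6]
orientation: [[0.093, 0.996, 0.001], [0.996, -0.093, -0.0], [-0.0, 0.001, -1.0]]
wrist_force: [-2.3, 0.5, 4.6]
width: 0.57
grasp_force: 25.0
```

Emit:
{"api": "apply_moves", "payload": {"series": [{"dp": [0,0,0],"turn": [0,0,0]},{"dp": [0,0,0],"turn": [0,0,0]},{"dp": [0,0,0],"turn": [0,0,0]},{"dp": [0,0,0],"turn": [0,0,0]},{"dp": [0,0,-0.5],"turn": [0,0,0]},{"dp": [0,0,-1],"turn": [0,0,0]},{"dp": [0,0,-1],"turn": [0,0,0]},{"dp": [0,0,-1],"turn": [0,0,0]},{"dp": [0,0,0],"turn": [0,0,0]},{"dp": [0,0,0],"turn": [0,0,0]}], "hand": 0.3}}

```text
t: 15.1
tool_pos: [577.7, -15.9, 89.8]
orientation: [[0.093, 0.996, 0.002], [0.996, -0.093, -0.0], [0.0, 0.002, -1.0]]
wrist_force: [-0.7, -0.3, -0.2]
width: 0.699
grasp_force: 0.0
```

```bash
python3 look.py w6 stamp_centre
python3 - <<'E'
from m import *
im,p=load("w6");h=cv2.cvtColor(im,40)
print(rect("w6",(h[...,0]>100)&(h[...,0]<125)&(h[...,1]>140)&(h[...,2]>60),16.5,1000))
go(423,-206,100,84.65)
E
```

```text
15.15 [577.7 -15.9  89.8] [[0.093, 0.996, 0.002], [0.996, -0.093, -0.0], [0.0, 0.002, -1.0]] [-0.09  0.44  1.54  0.    1.16  0.  ]
stamp_centre []
[([576.2, -16.1], [48.79999923706055, 62.5], 'short-axis deg', -5.4, [319.0, 201.0])]
tcp [577.  -15.8  88.1] psi 84.64 | need dp units [-6.79 -4.52 -0.39] turn units -0.0
```

The pad sits at (576.2,−16.1), −5.4°, flat. On to the stamp.

Emit:
{"api": "apply_moves", "payload": {"series": [{"dp": [-0.85,-0.565,-0.05],"turn": [0,0,0]},{"dp": [-0.85,-0.565,-0.05],"turn": [0,0,0]},{"dp": [-0.85,-0.565,0],"turn": [0,0,0]},{"dp": [-0.85,-0.565,0],"turn": [0,0,0]},{"dp": [-0.85,-0.565,0],"turn": [0,0,0]},{"dp": [-0.85,-0.565,0],"turn": [0,0,0]},{"dp": [-0.85,-0.565,0],"turn": [0,0,0]},{"dp": [-0.85,-0.565,0],"turn": [0,0,0]},{"dp": [0,0,0],"turn": [0,0,0]},{"dp": [0,0,0],"turn": [0,0,0]}]}}

```text
t: 16.2
tool_pos: [423.0, -206.4, 91.2]
orientation: [[0.095, 0.996, -0.001], [0.996, -0.095, 0.001], [0.001, -0.001, -1.0]]
wrist_force: [-0.2, 0.9, 0.9]
width: 0.699
grasp_force: 0.0
```

```bash
python3 look.py w7 stamp_centre ink_centre
python3 - <<'E'
from m import *
im,p=load("w7");h=cv2.cvtColor(im,40)
print(rect("w7",((h[...,0]<4)|(h[...,0]>174))&(h[...,1]>150)&(h[...,2]>50),64,100))
go(422.5,-206,15,84.65)
E
```

```text
16.25 [ 423.  -206.4   91.2] [[0.095, 0.996, -0.001], [0.996, -0.095, 0.001], [0.001, -0.001, -1.0]] [-0.53  0.22  1.83  0.    1.09 -0.44]
stamp_centre [([423.0, -201.0, 72.0], 0.83, [320.0, 208.0])]
ink_centre [([427.0, -323.0, 73.0], 0.8, [338.0, 343.0])]
[([422.2, -204.9], [25.299999237060547, 26.200000762939453], 'short-axis deg', -5.4, [320.0, 209.0])]
tcp [ 423.7 -205.6   91.4] psi 84.69 | need dp units [-0.02 -0.04  2.55] turn units 0.01
```

View pics/w7.png

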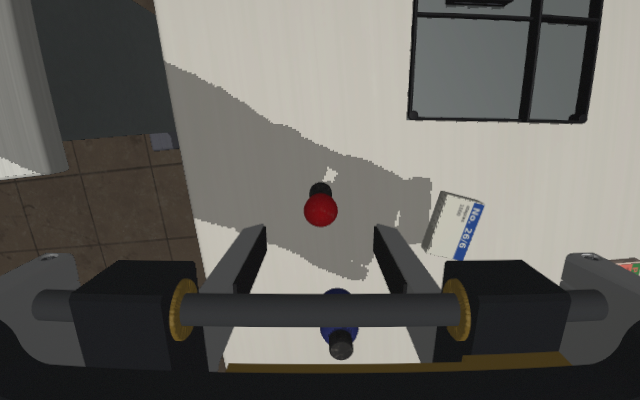

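The knob is at (320,210), centred between the fingers. I descend and grip it at its centre height.

Emit:
{"api": "apply_moves", "payload": {"series": [{"dp": [0.02,-0.03,0.7],"turn": [0,0,0]},{"dp": [0,0,0.7],"turn": [0,0,0]},{"dp": [0,0,0.6],"turn": [0,0,0]},{"dp": [0,0,0.4],"turn": [0,0,0]},{"dp": [0,0,0.15],"turn": [0,0,0]},{"dp": [0,0,0],"turn": [0,0,0]},{"dp": [0,0,0],"turn": [0,0,0]}]}}

```text
t: 17.05
tool_pos: [423.0, -205.7, 15.9]
orientation: [[0.093, 0.996, 0.001], [0.996, -0.093, -0.0], [-0.0, 0.001, -1.0]]
wrist_force: [0.6, -0.3, 0.4]
width: 0.698
grasp_force: 0.0
```

Emit:
{"api": "apply_moves", "payload": {"series": [{"dp": [0,0,0],"turn": [0,0,0]},{"dp": [0,0,0],"turn": [0,0,0]},{"dp": [0,0,0],"turn": [0,0,0]},{"dp": [0,0,0],"turn": [0,0,0]},{"dp": [0,0,0],"turn": [0,0,0]},{"dp": [0,0,0],"turn": [0,0,0]},{"dp": [0,0,0],"turn": [0,0,0]}], "hand": 0.85, "grip_force": 12}}

```text
t: 17.75
tool_pos: [422.6, -205.6, 15.3]
orientation: [[0.093, 0.996, 0.0], [0.996, -0.093, -0.0], [-0.0, 0.0, -1.0]]
wrist_force: [-0.0, 0.1, 0.1]
width: 0.268
grasp_force: 12.0
```

Emit:
{"api": "apply_moves", "payload": {"series": [{"dp": [0,0,-0.4],"turn": [0,0,0]},{"dp": [0,0,-0.8],"turn": [0,0,0]},{"dp": [0,0,-0.8],"turn": [0,0,0]},{"dp": [0.4,0.264,0],"turn": [0,0,0]},{"dp": [0.75,0.5,0],"turn": [0,0,0]},{"dp": [0.75,0.5,0],"turn": [0,0,0]},{"dp": [0.75,0.5,0],"turn": [0,0,0]},{"dp": [0.75,0.5,0],"turn": [0,0,0]},{"dp": [0.75,0.5,0],"turn": [0,0,0]},{"dp": [0.75,0.5,0],"turn": [0,0,0]},{"dp": [0.75,0.5,0],"turn": [0,0,0]},{"dp": [0.75,0.5,0],"turn": [0,0,0]},{"dp": [0.37,0.25,0],"turn": [0,0,0]},{"dp": [0,0,0],"turn": [0,0,0]},{"dp": [0,0,0],"turn": [0,0,0]}]}}

```text
t: 19.25
tool_pos: [575.9, -16.6, 75.4]
orientation: [[0.093, 0.996, -0.0], [0.996, -0.093, -0.0], [-0.0, -0.0, -1.0]]
wrist_force: [-0.4, 0.1, -0.8]
width: 0.269
grasp_force: 12.0
```

```bash
python3 look.py w8
python3 - <<'E'
from m import *
im,p=load("w8");h=cv2.cvtColor(im,40)
print(rect("w8",((h[...,0]<4)|(h[...,0]>174))&(h[...,1]>150)&(h[...,2]>50),p[1][2]+48.7,100))
go(576.2,-16.1,34,84.65);print(env.sense()["width"])
E
```

```text
19.3 [575.9 -16.6  75.4] [[0.093, 0.996, -0.0], [0.996, -0.093, -0.0], [-0.0, -0.0, -1.0]] [-0.09  0.46  1.55 -0.    1.13  0.  ]
[([574.6, -16.6], [25.100000381469727, 28.600000381469727], 'short-axis deg', -5.4, [318.0, 247.0])]
tcp [575.8 -16.9  75.4] psi 84.61 | need dp units [0.03 0.01 1.38] turn units -0.01
0.2661333240598458
```

Emit:
{"api": "apply_moves", "payload": {"series": [{"dp": [0.02,0,0.5],"turn": [0,0,0]},{"dp": [0,0,0.5],"turn": [0,0,0]},{"dp": [0,0,0.3],"turn": [0,0,0]},{"dp": [0,0,0.08],"turn": [0,0,0]},{"dp": [0,0,0],"turn": [0,0,0]},{"dp": [0,0,0.04],"turn": [0,0,0]},{"dp": [0,0,0],"turn": [0,0,0]}]}}

```text
t: 20.0
tool_pos: [576.6, -15.5, 33.0]
orientation: [[0.093, 0.996, 0.001], [0.996, -0.093, -0.0], [-0.0, 0.001, -1.0]]
wrist_force: [-0.4, 0.3, 0.0]
width: 0.268
grasp_force: 12.0
```

Emit:
{"api": "apply_moves", "payload": {"series": [{"dp": [0,0,0.04],"turn": [0,0,0]},{"dp": [0,0,0.02],"turn": [0,0,0]},{"dp": [0,0,0],"turn": [0,0,0]}]}}

```text
t: 20.3
tool_pos: [577.0, -15.5, 31.7]
orientation: [[0.093, 0.996, 0.002], [0.996, -0.093, -0.0], [0.0, 0.002, -1.0]]
wrist_force: [-0.5, -0.6, 4.4]
width: 0.264
grasp_force: 12.0
```

Contact. I release and rise.

Emit:
{"api": "apply_moves", "payload": {"series": [{"dp": [0,0,0],"turn": [0,0,0]},{"dp": [0,0,0],"turn": [0,0,0]},{"dp": [0,0,0],"turn": [0,0,0]},{"dp": [0,0,0],"turn": [0,0,0]},{"dp": [0,0,-0.5],"turn": [0,0,0]},{"dp": [0,0,-1],"turn": [0,0,0]},{"dp": [0,0,-1],"turn": [0,0,0]},{"dp": [0,0,-0.5],"turn": [0,0,0]},{"dp": [0,0,0],"turn": [0,0,0]},{"dp": [0,0,0],"turn": [0,0,0]}], "hand": 0.4}}

```text
t: 21.3
tool_pos: [576.3, -15.4, 120.8]
orientation: [[0.093, 0.996, 0.0], [0.996, -0.093, -0.0], [0.0, 0.0, -1.0]]
wrist_force: [-0.4, -0.2, -0.3]
width: 0.602
grasp_force: 0.0
```

```bash
python3 look.py w9 stamp_centre
python3 - <<'E'
from m import *
im,p=load("w9");h=cv2.cvtColor(im,40)
print(rect("w9",((h[...,0]<4)|(h[...,0]>174))&(h[...,1]>150)&(h[...,2]>50),80.5,100))
print(rect("w9",(h[...,0]>100)&(h[...,0]<125)&(h[...,1]>140)&(h[...,2]>60),16.5,1000))
go(433,-324,110,-5.35)
E
```

```text
21.35 [576.3 -15.4 120.8] [[0.093, 0.996, 0.0], [0.996, -0.093, -0.0], [0.0, 0.0, -1.0]] [-0.09  0.41  1.51  0.    1.22  0.  ]
stamp_centre [([579.0, -12.0, 92.0], 0.67, [324.0, 205.0])]
[([576.2, -14.9], [25.0, 26.700000762939453], 'short-axis deg', -5.4, [322.0, 204.0])]
[([576.2, -15.9], [48.79999923706055, 62.29999923706055], 'short-axis deg', -5.4, [321.0, 192.0])]
tcp [575.9 -15.4 119.9] psi 84.64 | need dp units [-10.69  -3.78   0.34] turn units 18.0
```

The stamp stands on the felt. Now to the ink bottle, with a quarter turn on the way.

Emit:
{"api": "apply_moves", "payload": {"series": [{"dp": [-0.89,-0.315,0],"turn": [0,0,0]},{"dp": [-0.89,-0.315,0],"turn": [0,0,0]},{"dp": [-0.89,-0.315,0],"turn": [0,0,0]},{"dp": [-0.89,-0.315,0],"turn": [0,0,0]},{"dp": [-0.89,-0.315,0],"turn": [0,0,0]},{"dp": [-0.89,-0.315,0],"turn": [0,0,0]},{"dp": [-0.89,-0.315,0],"turn": [0,0,0]},{"dp": [-0.89,-0.315,0],"turn": [0,0,0]},{"dp": [-0.89,-0.315,0],"turn": [0,0,0]},{"dp": [-0.89,-0.315,0],"turn": [0,0,0]},{"dp": [-0.89,-0.315,0],"turn": [0,0,0]},{"dp": [-0.89,-0.315,0],"turn": [0,0,0]},{"dp": [0,0,0],"turn": [0,0,1]},{"dp": [0,0,0],"turn": [0,0,1]},{"dp": [0,0,0],"turn": [0,0,1]},{"dp": [0,0,0],"turn": [0,0,1]},{"dp": [0,0,0],"turn": [0,0,1]},{"dp": [0,0,0],"turn": [0,0,1]},{"dp": [0,0,0],"turn": [0,0,1]},{"dp": [0,0,0],"turn": [0,0,1]}], "hand": 0.15}}

```text
t: 23.4
tool_pos: [433.2, -323.6, 119.8]
orientation: [[0.714, 0.7, -0.001], [0.7, -0.714, 0.001], [-0.0, -0.002, -1.0]]
wrist_force: [-0.2, -0.7, -1.1]
width: 0.853
grasp_force: 0.0
```

Emit:
{"api": "apply_moves", "payload": {"series": [{"dp": [0,0,0],"turn": [0,0,1]},{"dp": [0,0,0],"turn": [0,0,1]},{"dp": [0,0,0],"turn": [0,0,1]},{"dp": [0,0,0],"turn": [0,0,1]},{"dp": [0,0,0],"turn": [0,0,1]},{"dp": [0,0,0],"turn": [0,0,1]},{"dp": [0,0,0],"turn": [0,0,1]},{"dp": [0,0,0],"turn": [0,0,1]},{"dp": [0,0,0],"turn": [0,0,1]},{"dp": [0,0,0],"turn": [0,0,1]},{"dp": [0,0,0],"turn": [0,0,0]},{"dp": [0,0,0],"turn": [0,0,0]}]}}

```text
t: 24.6
tool_pos: [433.4, -323.7, 120.2]
orientation: [[0.996, -0.091, -0.001], [-0.091, -0.996, 0.001], [-0.001, -0.001, -1.0]]
wrist_force: [0.9, 0.1, 0.1]
width: 0.852
grasp_force: 0.0
```

```bash
python3 look.py w10 ink_centre
python3 - <<'E'
from m import *
im,p=load("w10");h=cv2.cvtColor(im,40)
print(rect("w10",(h[...,0]>110)&(h[...,0]<130)&(h[...,1]>90)&(h[...,2]<130),45,200))
go(433,-324,-15,-5.35)
E
```

```text
24.65 [ 433.4 -323.7  120.2] [[0.996, -0.091, -0.001], [-0.091, -0.996, 0.001], [-0.001, -0.001, -1.0]] [-0.71  0.33  1.61  0.    1.2   0.95]
ink_centre [([433.0, -329.0, 56.0], 0.7, [325.0, 198.0])]
[([433.3, -330.1], [34.900001525878906, 38.599998474121094], 'short-axis deg', 84.8, [327.0, 195.0]), ([439.9, -448.8], [13.800000190734863, 118.80000305175781], 'short-axis deg', 82.9, [448.0, 174.0]), ([431.0, -475.0], [26.899999618530273, 135.0], 'short-axis deg', 80.7, [473.0, 179.0])]
tcp [ 433.5 -323.8  120.5] psi -5.24 | need dp units [-0.01  0.01  4.52] turn units 0.02
```

View pics/w10.png

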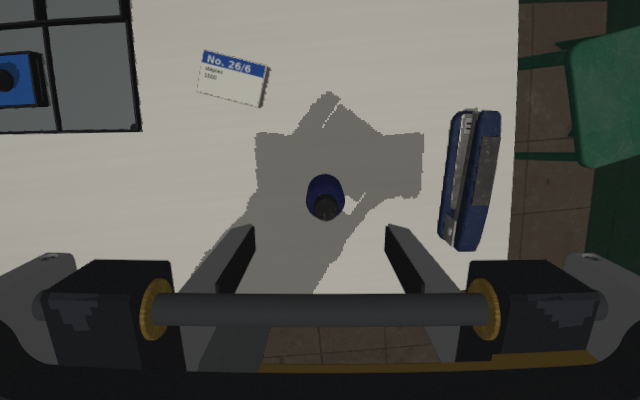

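The bottle is at (325,197) with its cap at (324,206), and the staples are at (233,79). I refine the bottle axis and measure the staples from the same picture.

Run:
```python
from m import *
im,p=load("w10")
print("cap",onz("wrist",324,207,76,p).round(1),"body",[onz("wrist",u,198,40,p).round(1) for u in (306,345.5)])
for c,(x,y) in {"a":(433,-326),"b":(433,-328)}.items():
    print(c,[proj("wrist",[x,y,76],p).round(1)]+[proj("wrist",[x+18.5*np.cos(t),y+18.5*np.sin(t),z],p).round(1).tolist() for t in (1.57,-1.57) for z in (5,45)])
F=[onz("wrist",u,v,18,p)[:2] for u,v in [(204,50),(269.5,67),(262,107),(197,91)]]
print(np.round(F,1).tolist());r=cv2.minAreaRect(np.array(F,np.float32));print("staples",r)
g=im[150:240,290:360];print(cv2.cvtColor(g,6)[[48,40,30]][:, ::3].tolist())
```

```text
cap [ 430.8 -328.1   76. ] body [array([ 431.2, -311.2,   40. ]), array([ 427.8, -348.9,   40. ])]
a [array([321.3, 204.8]), [303.8, 188.7], [301.6, 197.8], [338.4, 185.6], [340.8, 194.3]]
b [array([323.7, 204.6]), [305.6, 188.5], [303.7, 197.6], [340.3, 185.4], [343.0, 194.1]]
[[577.0, -228.6], [555.5, -288.3], [519.8, -276.5], [541.0, -215.8]]
staples ((548.1927490234375, -252.49485778808594), (64.32675170898438, 38.22777557373047), 70.33952331542969)
[[105, 105, 104, 104, 105, 104, 31, 28, 29, 20, 18, 22, 22, 20, 19, 27, 29, 27, 51, 165, 166, 104, 103, 104], [103, 103, 103, 103, 104, 103, 27, 24, 27, 30, 27, 30, 31, 29, 28, 27, 27, 22, 103, 103, 104, 103, 103, 103], [104, 103, 103, 104, 104, 104, 103, 56, 22, 23, 21, 21, 25, 23, 25, 23, 69, 103, 103, 103, 103, 104, 104, 103]]
```

Emit:
{"api": "apply_moves", "payload": {"series": [{"dp": [-0.03,0.17,0],"turn": [0,0,0]},{"dp": [0,0,0.6],"turn": [0,0,0]},{"dp": [0,0,0.8],"turn": [0,0,0]},{"dp": [0,0,0.8],"turn": [0,0,0]},{"dp": [0,0,0.8],"turn": [0,0,0]},{"dp": [0,0,0.7],"turn": [0,0,0]},{"dp": [0,0,0.5],"turn": [0,0,0]},{"dp": [0,0,0.3],"turn": [0,0,0]},{"dp": [0,0,0],"turn": [0,0,0]},{"dp": [0,0,0],"turn": [0,0,0]}]}}

```text
t: 25.7
tool_pos: [432.5, -329.2, -13.6]
orientation: [[0.996, -0.093, 0.0], [-0.093, -0.996, -0.0], [0.001, 0.0, -1.0]]
wrist_force: [0.4, -0.0, 0.0]
width: 0.853
grasp_force: 0.0
```

Emit:
{"api": "apply_moves", "payload": {"series": [{"dp": [0,0,0],"turn": [0,0,0]},{"dp": [0,0,0],"turn": [0,0,0]},{"dp": [0,0,0],"turn": [0,0,0]},{"dp": [0,0,0],"turn": [0,0,0]},{"dp": [0,0,0],"turn": [0,0,0]},{"dp": [0,0,0],"turn": [0,0,0]},{"dp": [0,0,0],"turn": [0,0,0]}], "hand": 0.75, "grip_force": 15}}

```text
t: 26.4
tool_pos: [432.2, -328.9, -14.1]
orientation: [[0.996, -0.093, 0.0], [-0.093, -0.996, -0.0], [0.0, 0.0, -1.0]]
wrist_force: [0.1, 0.2, 0.8]
width: 0.388
grasp_force: 15.0
```

Emit:
{"api": "apply_moves", "payload": {"series": [{"dp": [0,0,-0.4],"turn": [0,0,0]},{"dp": [0,0,-0.8],"turn": [0,0,0]},{"dp": [0,0,-0.8],"turn": [0,0,0]},{"dp": [0.35,-0.34,0],"turn": [0,0,0]},{"dp": [0.7,-0.664,0],"turn": [0,0,0]},{"dp": [0.7,-0.664,0],"turn": [0,0,0]},{"dp": [0.7,-0.664,0],"turn": [0,0,0]},{"dp": [0.7,-0.664,0],"turn": [0,0,0]},{"dp": [0.7,-0.664,0],"turn": [0,0,0]},{"dp": [0.7,-0.664,0],"turn": [0,0,0]},{"dp": [0.7,-0.664,0],"turn": [0,0,0]},{"dp": [0.7,-0.664,0],"turn": [0,0,0]},{"dp": [0.7,-0.664,0],"turn": [0,0,0]},{"dp": [0.3,-0.32,0],"turn": [0,0,0]},{"dp": [0,0,0],"turn": [0,0,0]}]}}

```text
t: 27.9
tool_pos: [658.8, -148.6, 45.1]
orientation: [[0.996, -0.091, -0.001], [-0.091, -0.996, 0.0], [-0.001, -0.0, -1.0]]
wrist_force: [-0.3, -0.3, -1.8]
width: 0.386
grasp_force: 15.0
```

Emit:
{"api": "apply_moves", "payload": {"series": [{"dp": [-0.04,-0.4,0],"turn": [0,0,0]},{"dp": [-0.07,-0.7,0],"turn": [0,0,0]},{"dp": [-0.07,-0.7,0],"turn": [0,0,0]},{"dp": [-0.07,-0.7,0],"turn": [0,0,0]},{"dp": [-0.07,-0.7,0],"turn": [0,0,0]},{"dp": [-0.05,-0.6,0],"turn": [0,0,0]},{"dp": [-0.02,-0.4,0],"turn": [0,0,0]},{"dp": [0,0,0],"turn": [0,0,0]},{"dp": [0,0,0],"turn": [0,0,0]}]}}

```text
t: 28.8
tool_pos: [658.5, -24.1, 45.9]
orientation: [[0.996, -0.093, 0.0], [-0.093, -0.996, -0.0], [0.0, 0.0, -1.0]]
wrist_force: [-0.0, 0.3, -0.6]
width: 0.385
grasp_force: 15.0
```

```bash
python3 look.py w11
python3 - <<'E'
from m import *
go(658,-23.3,-9,-5.35);print(env.sense()["width"])
E
```

```text
28.85 [658.5 -24.1  45.9] [[0.996, -0.093, 0.0], [-0.093, -0.996, -0.0], [0.0, 0.0, -1.0]] [-0.09  0.66  1.3  -0.    1.17  1.57]
tcp [658.5 -24.3  45.8] psi -5.39 | need dp units [-0.02 -0.03  1.83] turn units -0.01
0.39049938952118496
```

View pics/w11.png

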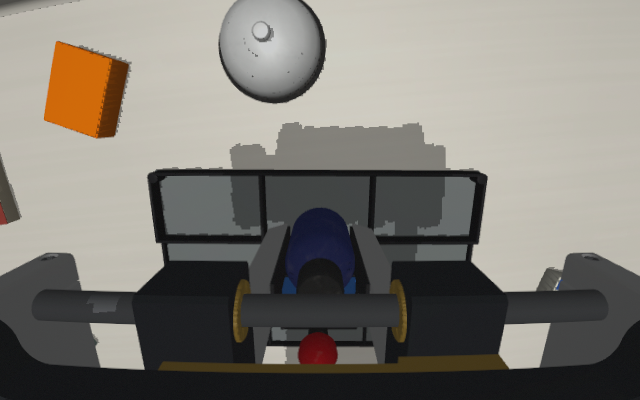

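The bottle is above the back-middle compartment, between the dividers at u=264 and 373, with the stamp standing in front at (318,350). I lower it.

Emit:
{"api": "apply_moves", "payload": {"series": [{"dp": [-0.02,-0.03,0.5],"turn": [0,0,0]},{"dp": [0,0,0.5],"turn": [0,0,0]},{"dp": [0,0,0.5],"turn": [0,0,0]},{"dp": [0,0,0.25],"turn": [0,0,0]},{"dp": [0,0,0.07],"turn": [0,0,0]},{"dp": [0,0,0],"turn": [0,0,0]},{"dp": [0,0,0],"turn": [0,0,0]}]}}

```text
t: 29.55
tool_pos: [658.4, -22.7, -8.2]
orientation: [[0.996, -0.093, 0.001], [-0.093, -0.996, -0.0], [0.001, 0.0, -1.0]]
wrist_force: [0.6, 0.0, -0.1]
width: 0.387
grasp_force: 15.0
```

Emit:
{"api": "apply_moves", "payload": {"series": [{"dp": [0,0,0.04],"turn": [0,0,0]},{"dp": [0,0,0.02],"turn": [0,0,0]},{"dp": [0,0,0],"turn": [0,0,0]}]}}

```text
t: 29.85
tool_pos: [658.0, -22.6, -10.4]
orientation: [[0.996, -0.093, 0.0], [-0.093, -0.996, -0.0], [0.0, 0.0, -1.0]]
wrist_force: [-0.3, 0.1, -1.6]
width: 0.384
grasp_force: 15.0
```

Emit:
{"api": "apply_moves", "payload": {"series": [{"dp": [0,0,0.04],"turn": [0,0,0]},{"dp": [0,0,0.02],"turn": [0,0,0]},{"dp": [0,0,0],"turn": [0,0,0]}]}}

```text
t: 30.15
tool_pos: [658.2, -22.6, -11.6]
orientation: [[0.996, -0.093, 0.001], [-0.093, -0.996, -0.0], [0.001, 0.0, -1.0]]
wrist_force: [-2.6, -0.2, 5.9]
width: 0.388
grasp_force: 15.0
```

Emit:
{"api": "apply_moves", "payload": {"series": [{"dp": [0,0,0],"turn": [0,0,0]},{"dp": [0,0,0],"turn": [0,0,0]},{"dp": [0,0,0],"turn": [0,0,0]},{"dp": [0,0,0],"turn": [0,0,0]},{"dp": [0,0,-0.4],"turn": [0,0,0]},{"dp": [0,0,-0.8],"turn": [0,0,0]},{"dp": [0,0,-1],"turn": [0,0,0]},{"dp": [0,0,-1],"turn": [0,0,0]},{"dp": [0,0,-1],"turn": [0,0,0]},{"dp": [0,0,-1],"turn": [0,0,0]},{"dp": [0,0,-1],"turn": [0,0,0]},{"dp": [0,0,0],"turn": [0,0,0]},{"dp": [0,0,0],"turn": [0,0,0]}], "hand": 0.5}}

```text
t: 31.45
tool_pos: [658.1, -22.6, 174.5]
orientation: [[0.996, -0.093, 0.001], [-0.093, -0.996, -0.0], [0.001, 0.0, -1.0]]
wrist_force: [0.5, -0.5, -0.6]
width: 0.5
grasp_force: 0.0
```

```bash
python3 look.py w12 ink_centre stamp_centre clips_centre
python3 - <<'E'
from m import *
# clips from w3 and w2 (top corners z=22)
im,p=load("w3")
F=[onz("wrist",u,v,22,p)[:2] for u,v in [(432,154),(467,143),(483,192),(449,206)]];print(np.round(F,1).tolist(),cv2.minAreaRect(np.array(F,np.float32)))
for n in ("w3","w4","w2"):
    im,p=load(n);h=cv2.cvtColor(im,40);m=(h[...,0]>70)&(h[...,0]<100)&(h[...,1]>25)&(h[...,2]>100)
    print(n,rect(n,m,22,150))
E
```

```text
31.5 [658.1 -22.6 174.5] [[0.996, -0.093, 0.001], [-0.093, -0.996, -0.0], [0.001, 0.0, -1.0]] [-0.09  0.55  1.18  0.    1.41  1.57]
ink_centre [([659.0, -22.0, 61.0], 0.88, [318.0, 187.0])]
stamp_centre [([581.0, -14.0, 86.0], 0.95, [318.0, 265.0])]
clips_centre [([418.0, 88.0, 11.0], 0.73, [258.0, 351.0]), ([768.0, 144.0, 23.0], 0.57, [162.0, 99.0])]
[[515.7, 266.4], [548.8, 281.1], [576.4, 233.9], [543.7, 215.5]] ((546.157958984375, 249.95266723632812), (37.470211029052734, 58.13862609863281), 28.772531509399414)
w3 [([545.1, 246.2], [44.20000076293945, 59.400001525878906], 'short-axis deg', 25.1, [458.0, 172.0]), ([452.8, 338.0], [28.200000762939453, 29.5], 'short-axis deg', 7.6, [381.0, 70.0])]
w4 [([545.1, 246.2], [44.29999923706055, 59.29999923706055], 'short-axis deg', 25.1, [522.0, 195.0]), ([461.8, 346.3], [33.400001525878906, 33.400001525878906], 'short-axis deg', -83.0, [435.0, 27.0])]
w2 [([541.6, 245.3], [40.79999923706055, 58.70000076293945], 'short-axis deg', 25.5, [155.0, 130.0])]
```

The ink bottle stands at (659,−22). The clips are at (545,246) with their short axis at 25°.

Emit:
{"api": "apply_moves", "payload": {"series": [{"dp": [-0.458,-0.857,0],"turn": [0,0,0]},{"dp": [-0.458,-0.857,0],"turn": [0,0,0]},{"dp": [-0.458,-0.857,0],"turn": [0,0,0]},{"dp": [-0.458,-0.857,0],"turn": [0,0,0]},{"dp": [-0.458,-0.857,0],"turn": [0,0,0]},{"dp": [-0.458,-0.857,0],"turn": [0,0,0]},{"dp": [-0.458,-0.857,0],"turn": [0,0,0]},{"dp": [-0.458,-0.857,0],"turn": [0,0,0]},{"dp": [-0.458,-0.857,0],"turn": [0,0,0]},{"dp": [-0.458,-0.857,0],"turn": [0,0,0]},{"dp": [0,0,0],"turn": [0,0,-1]},{"dp": [0,0,0],"turn": [0,0,-1]},{"dp": [0,0,0],"turn": [0,0,-1]},{"dp": [0,0,0],"turn": [0,0,-1]},{"dp": [0,0,0],"turn": [0,0,-1]},{"dp": [0,0,0],"turn": [0,0,-1]},{"dp": [0,0,0],"turn": [0,0,-1]},{"dp": [0,0,0],"turn": [0,0,-1]},{"dp": [0,0,0],"turn": [0,0,-1]},{"dp": [0,0,0],"turn": [0,0,-1]}], "hand": 0.15}}

```text
t: 33.65
tool_pos: [544.9, 246.1, 172.9]
orientation: [[0.709, 0.705, -0.001], [0.705, -0.709, -0.0], [-0.001, -0.001, -1.0]]
wrist_force: [-0.1, 0.2, -0.4]
width: 0.851
grasp_force: 0.0
```

Emit:
{"api": "apply_moves", "payload": {"series": [{"dp": [0,0,0],"turn": [0,0,-1]},{"dp": [0,0,0],"turn": [0,0,-1]},{"dp": [0,0,0],"turn": [0,0,-1]},{"dp": [0,0,0.3],"turn": [0,0,-1]},{"dp": [0,0,0.3],"turn": [0,0,-1]},{"dp": [0,0,0.3],"turn": [0,0,-1]},{"dp": [0,0,0.3],"turn": [0,0,-1]},{"dp": [0,0,0.3],"turn": [0,0,-1]},{"dp": [0,0,0.3],"turn": [0,0,-1]},{"dp": [0,0,0.3],"turn": [0,0,-1]},{"dp": [0,0,0.3],"turn": [0,0,-1]},{"dp": [0,0,0.3],"turn": [0,0,-1]},{"dp": [0,0,0.3],"turn": [0,0,-1]},{"dp": [0,0,0.1],"turn": [0,0,-1]},{"dp": [0,0,0],"turn": [0,0,-0.09]},{"dp": [0,0,0],"turn": [0,0,0]},{"dp": [0,0,0],"turn": [0,0,0]}]}}

```text
t: 35.35
tool_pos: [545.2, 246.2, 80.7]
orientation: [[-0.422, 0.906, 0.0], [0.906, 0.422, 0.0], [-0.0, 0.0, -1.0]]
wrist_force: [0.1, 0.4, 0.6]
width: 0.849
grasp_force: 0.0
```

```bash
python3 look.py w13
python3 - <<'E'
from m import *
im,p=load("w13");h=cv2.cvtColor(im,40);m=(h[...,0]>70)&(h[...,0]<100)&(h[...,1]>25)&(h[...,2]>90)
print(rect("w13",m,22,400))
go(545.1,246.2,-16,115.1)
E
```

```text
35.4 [545.2 246.2  80.7] [[-0.422, 0.906, 0.0], [0.906, 0.422, 0.0], [-0.0, 0.0, -1.0]] [ 0.36  0.5   1.48  0.    1.17 -0.07]
[([542.6, 246.9], [43.599998474121094, 58.599998474121094], 'short-axis deg', 25.0, [320.0, 193.0]), ([416.4, 333.4], [29.899999618530273, 29.899999618530273], 'short-axis deg', 16.1, [217.0, 38.0])]
tcp [545.2 246.2  80.8] psi 115.0 | need dp units [ 0.   -0.01  3.23] turn units -0.02
```

Emit:
{"api": "apply_moves", "payload": {"series": [{"dp": [0.04,-0.06,0.8],"turn": [0,0,0]},{"dp": [0,0,0.8],"turn": [0,0,0]},{"dp": [0,0,0.8],"turn": [0,0,0]},{"dp": [0,0,0.5],"turn": [0,0,0]},{"dp": [0,0,0.3],"turn": [0,0,0]},{"dp": [0,0,0.03],"turn": [0,0,0]},{"dp": [0,0,0],"turn": [0,0,0]}]}}

```text
t: 36.1
tool_pos: [543.5, 246.7, -15.5]
orientation: [[-0.424, 0.906, 0.001], [0.906, 0.424, 0.0], [-0.0, 0.001, -1.0]]
wrist_force: [0.5, 0.5, -0.5]
width: 0.848
grasp_force: 0.0
```

Emit:
{"api": "apply_moves", "payload": {"series": [{"dp": [0,0,0],"turn": [0,0,0]},{"dp": [0,0,0],"turn": [0,0,0]},{"dp": [0,0,0],"turn": [0,0,0]},{"dp": [0,0,0],"turn": [0,0,0]},{"dp": [0,0,0],"turn": [0,0,0]},{"dp": [0,0,0],"turn": [0,0,0]},{"dp": [0,0,0],"turn": [0,0,0]}], "hand": 0.7, "grip_force": 20}}

```text
t: 36.8
tool_pos: [543.2, 246.5, -16.1]
orientation: [[-0.424, 0.906, 0.0], [0.906, 0.424, 0.0], [-0.0, 0.0, -1.0]]
wrist_force: [0.2, 0.1, 1.7]
width: 0.478
grasp_force: 20.0
```

Emit:
{"api": "apply_moves", "payload": {"series": [{"dp": [0,0,-0.43],"turn": [0,0,0]},{"dp": [0,0,-0.85],"turn": [0,0,0.87]},{"dp": [0,0,-0.85],"turn": [0,0,0.87]},{"dp": [0,0,-0.85],"turn": [0,0,0.87]},{"dp": [0,0,-0.85],"turn": [0,0,0.87]},{"dp": [0,0,0],"turn": [0,0,0.87]},{"dp": [0,0,0],"turn": [0,0,0.87]},{"dp": [0,0,0],"turn": [0,0,0.87]},{"dp": [0,0,0],"turn": [0,0,0]}]}}

```text
t: 37.7
tool_pos: [543.0, 246.5, 99.4]
orientation: [[0.095, 0.996, 0.0], [0.996, -0.095, 0.0], [0.0, 0.0, -1.0]]
wrist_force: [0.1, 0.1, -0.1]
width: 0.473
grasp_force: 20.0
```

Emit:
{"api": "apply_moves", "payload": {"series": [{"dp": [-0.89,0.147,0],"turn": [0,0,0]},{"dp": [-0.89,0.147,0],"turn": [0,0,0]},{"dp": [-0.89,0.147,0],"turn": [0,0,0]},{"dp": [-0.89,0.147,0],"turn": [0,0,0]},{"dp": [-0.89,0.147,0],"turn": [0,0,0]},{"dp": [-0.89,0.147,0],"turn": [0,0,0]},{"dp": [-0.89,0.147,0],"turn": [0,0,0]},{"dp": [-0.89,0.147,0],"turn": [0,0,0]},{"dp": [-0.89,0.147,0],"turn": [0,0,0]},{"dp": [-0.89,0.147,0],"turn": [0,0,0]},{"dp": [-0.89,0.147,0],"turn": [0,0,0]},{"dp": [-0.89,0.147,0],"turn": [0,0,0]},{"dp": [-0.89,0.147,0],"turn": [0,0,0]},{"dp": [0,0,0],"turn": [0,0,0]},{"dp": [0,0,0],"turn": [0,0,0]}]}}

```text
t: 39.2
tool_pos: [567.6, -104.5, 98.8]
orientation: [[0.093, 0.996, -0.0], [0.996, -0.093, 0.0], [0.0, -0.0, -1.0]]
wrist_force: [-0.7, 0.0, -0.5]
width: 0.474
grasp_force: 20.0
```

```bash
python3 look.py w14
python3 - <<'E'
from m import *
im,p=load("w14");h=cv2.cvtColor(im,40);m=(h[...,0]>70)&(h[...,0]<100)&(h[...,1]>25)&(h[...,2]>90)
print(rect("w14",m,p[1][2]+38,400))
go(567.9,-104.4,-11,84.65);print(env.sense()["width"])
E
```

```text
39.25 [ 567.6 -104.5   98.8] [[0.093, 0.996, -0.0], [0.996, -0.093, 0.0], [0.0, -0.0, -1.0]] [-0.24  0.43  1.53  0.    1.18 -0.15]
[([566.2, -105.3], [44.5, 58.5], 'short-axis deg', -5.3, [318.0, 253.0])]
tcp [ 567.6 -103.9   98.8] psi 84.71 | need dp units [-0.02  0.01  3.66] turn units 0.01
0.47816136572737367
```

Emit:
{"api": "apply_moves", "payload": {"series": [{"dp": [0,0,0.7],"turn": [0,0,0]},{"dp": [0,0,0.8],"turn": [0,0,0]},{"dp": [0,0,0.8],"turn": [0,0,0]},{"dp": [0,0,0.7],"turn": [0,0,0]},{"dp": [0,0,0.4],"turn": [0,0,0]},{"dp": [0,0,0.25],"turn": [0,0,0]},{"dp": [0,0,0.03],"turn": [0,0,0]},{"dp": [0,0,0],"turn": [0,0,0]},{"dp": [0,0,0],"turn": [0,0,0]}]}}

```text
t: 40.15
tool_pos: [568.3, -104.5, -10.8]
orientation: [[0.093, 0.996, 0.001], [0.996, -0.093, -0.0], [-0.0, 0.001, -1.0]]
wrist_force: [0.8, -0.4, -0.0]
width: 0.479
grasp_force: 20.0
```

Emit:
{"api": "apply_moves", "payload": {"series": [{"dp": [0,0,0.04],"turn": [0,0,0]},{"dp": [0,0,0.02],"turn": [0,0,0]},{"dp": [0,0,0],"turn": [0,0,0]}]}}

```text
t: 40.45
tool_pos: [567.7, -104.4, -13.5]
orientation: [[0.093, 0.996, 0.0], [0.996, -0.093, -0.0], [-0.0, 0.0, -1.0]]
wrist_force: [-0.1, -0.4, -0.4]
width: 0.475
grasp_force: 20.0
```

Emit:
{"api": "apply_moves", "payload": {"series": [{"dp": [0,0,0.03],"turn": [0,0,0]},{"dp": [0,0,0],"turn": [0,0,0]}]}}

```text
t: 40.65
tool_pos: [567.8, -104.5, -13.6]
orientation: [[0.093, 0.996, 0.0], [0.996, -0.093, -0.0], [-0.0, 0.0, -1.0]]
wrist_force: [-4.7, 1.0, 9.1]
width: 0.478
grasp_force: 20.0
```

Emit:
{"api": "apply_moves", "payload": {"series": [{"dp": [0,0,0],"turn": [0,0,0]},{"dp": [0,0,0],"turn": [0,0,0]},{"dp": [0,0,0],"turn": [0,0,0]},{"dp": [0,0,0],"turn": [0,0,0]},{"dp": [0,0,-0.5],"turn": [0,0,0]},{"dp": [0,0,-1],"turn": [0,0,0]},{"dp": [0,0,-1],"turn": [0,0,0]},{"dp": [0,0,-1],"turn": [0,0,0]},{"dp": [0,0,-0.5],"turn": [0,0,0]},{"dp": [0,0,0],"turn": [0,0,0]},{"dp": [0,0,0],"turn": [0,0,0]}], "hand": 0.38}}

```text
t: 41.75
tool_pos: [567.6, -104.4, 105.6]
orientation: [[0.093, 0.996, 0.0], [0.996, -0.093, -0.0], [-0.0, 0.0, -1.0]]
wrist_force: [-0.4, -0.5, -0.3]
width: 0.623
grasp_force: 0.0
```

```bash
python3 look.py w15
python3 - <<'E'
from m import *
im,p=load("w15");h=cv2.cvtColor(im,40);m=(h[...,0]>70)&(h[...,0]<100)&(h[...,1]>25)&(h[...,2]>80)
print(rect("w15",m,24.5,400))
# staples from w10/w7/w1: grow bright/blue vs table
for n,box in (("w10",(185,40,285,118)),("w7",(415,182,495,272))):
    im,p=load(n);h=cv2.cvtColor(im,40).astype(int);x0,y0,x1,y1=box
    for c in ("blue",):
        m=np.zeros(h.shape[:2],bool);m[y0:y1,x0:x1]=((h[...,0]>100)&(h[...,0]<125)&(h[...,1]>120))[y0:y1,x0:x1]
        print(n,"band",rect(n,m,18,60))
go(547,-252,90,70)
E
```

```text
41.8 [ 567.6 -104.4  105.6] [[0.093, 0.996, 0.0], [0.996, -0.093, -0.0], [-0.0, 0.0, -1.0]] [-0.25  0.43  1.52 -0.    1.19 -0.15]
[([566.4, -105.0], [44.70000076293945, 59.099998474121094], 'short-axis deg', -5.4, [317.0, 198.0])]
w10 band [([562.8, -252.1], [10.199999809265137, 58.5], 'short-axis deg', -19.7, [232.0, 62.0])]
w7 band [([562.0, -255.2], [9.800000190734863, 59.20000076293945], 'short-axis deg', -19.8, [470.0, 231.0])]
tcp [ 567.3 -104.4  104.9] psi 84.64 | need dp units [-4.96 -0.21  0.49] turn units 2.93
```

Emit:
{"api": "apply_moves", "payload": {"series": [{"dp": [0,0,0],"turn": [0,0,0.963]},{"dp": [0,0,0],"turn": [0,0,0.963]},{"dp": [0,0,0],"turn": [0,0,0.963]},{"dp": [-0.793,0.175,0.08],"turn": [0,0,0]},{"dp": [-0.793,0.175,0.08],"turn": [0,0,0]},{"dp": [-0.793,0.175,0.08],"turn": [0,0,0]},{"dp": [-0.793,0.175,0.08],"turn": [0,0,0]},{"dp": [-0.793,0.175,0.08],"turn": [0,0,0]},{"dp": [-0.793,0.175,0.08],"turn": [0,0,0]},{"dp": [0,0,0],"turn": [0,0,0]},{"dp": [0,0,0],"turn": [0,0,0]}], "hand": 0.2}}

```text
t: 42.9
tool_pos: [548.5, -249.2, 90.1]
orientation: [[0.34, 0.941, -0.002], [0.941, -0.34, 0.001], [0.0, -0.002, -1.0]]
wrist_force: [-0.6, 0.0, 0.5]
width: 0.803
grasp_force: 0.0
```

```bash
python3 look.py w16 staples_centre
python3 - <<'E'
from m import *
im,p=load("w16")
h=cv2.cvtColor(im,40).astype(int);m=((h[...,0]>100)&(h[...,0]<125)&(h[...,1]>120));m[:120]=0;m[260:]=0;m[:,:240]=0;m[:,420:]=0
print(rect("w16",m,18,60))
go(548.5,-249.5,-16,70.2)
E
```

```text
42.95 [ 548.5 -249.2   90.1] [[0.34, 0.941, -0.002], [0.941, -0.34, 0.001], [0.0, -0.002, -1.0]] [-0.49  0.5   1.46  0.    1.19 -0.14]
staples_centre [([548.0, -245.0, 20.0], 0.73, [319.0, 194.0])]
[([561.8, -254.7], [10.0, 57.5], 'short-axis deg', -20.2, [337.0, 192.0])]
tcp [ 549.  -248.5   90.7] psi 70.23 | need dp units [-0.04 -0.    3.56] turn units 0.01
```

View pics/w16.png

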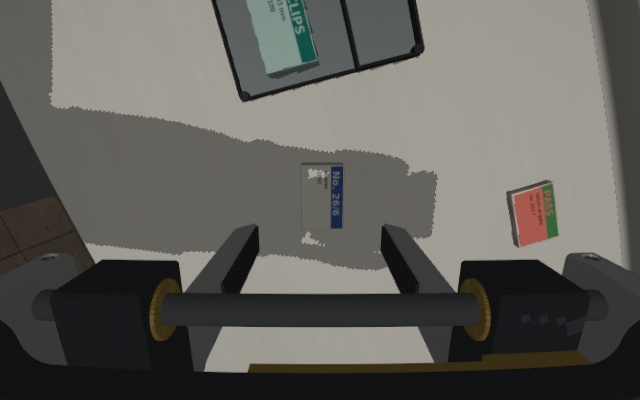

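The staple carton is centred at (322,197), directly below the TCP and square to the jaws. The clip box lies in its compartment. I descend.

Emit:
{"api": "apply_moves", "payload": {"series": [{"dp": [0,0,0.8],"turn": [0,0,0]},{"dp": [0,0,0.8],"turn": [0,0,0]},{"dp": [0,0,0.8],"turn": [0,0,0]},{"dp": [0,0,0.7],"turn": [0,0,0]},{"dp": [0,0,0.4],"turn": [0,0,0]},{"dp": [0,0,0.07],"turn": [0,0,0]},{"dp": [0,0,0],"turn": [0,0,0]},{"dp": [0,0,0],"turn": [0,0,0]}]}}

```text
t: 43.8
tool_pos: [549.6, -249.6, -14.8]
orientation: [[0.339, 0.941, 0.001], [0.941, -0.339, -0.001], [-0.0, 0.002, -1.0]]
wrist_force: [-0.7, 0.5, 0.2]
width: 0.798
grasp_force: 0.0
```

Emit:
{"api": "apply_moves", "payload": {"series": [{"dp": [0,0,0],"turn": [0,0,0]},{"dp": [0,0,0],"turn": [0,0,0]},{"dp": [0,0,0],"turn": [0,0,0]},{"dp": [0,0,0],"turn": [0,0,0]},{"dp": [0,0,0],"turn": [0,0,0]},{"dp": [0,0,0],"turn": [0,0,0]},{"dp": [0,0,0],"turn": [0,0,0]}], "hand": 0.75}}

```text
t: 44.5
tool_pos: [549.1, -249.5, -15.9]
orientation: [[0.339, 0.941, 0.0], [0.941, -0.339, -0.0], [-0.0, 0.0, -1.0]]
wrist_force: [0.2, 0.9, 1.4]
width: 0.424
grasp_force: 20.0
```

Emit:
{"api": "apply_moves", "payload": {"series": [{"dp": [0,0,-0.43],"turn": [0,0,0]},{"dp": [0,0,-0.85],"turn": [0,0,-0.963]},{"dp": [0,0,-0.85],"turn": [0,0,-0.963]},{"dp": [0,0,-0.85],"turn": [0,0,-0.963]},{"dp": [0,0,-0.85],"turn": [0,0,0]},{"dp": [0,0,0],"turn": [0,0,0]}]}}

```text
t: 45.1
tool_pos: [550.5, -250.1, 103.3]
orientation: [[0.093, 0.996, 0.005], [0.996, -0.093, -0.003], [-0.002, 0.006, -1.0]]
wrist_force: [0.5, -0.3, -1.7]
width: 0.418
grasp_force: 20.0
```

Emit:
{"api": "apply_moves", "payload": {"series": [{"dp": [0.83,0.014,0],"turn": [0,0,0]},{"dp": [0.83,0.014,0],"turn": [0,0,0]},{"dp": [0.83,0.014,0],"turn": [0,0,0]},{"dp": [0.83,0.014,0],"turn": [0,0,0]},{"dp": [0.83,0.014,0],"turn": [0,0,0]},{"dp": [0.83,0.014,0],"turn": [0,0,0]},{"dp": [0.83,0.014,0],"turn": [0,0,0]},{"dp": [0.83,0.014,0],"turn": [0,0,0]},{"dp": [0.83,0.014,0],"turn": [0,0,0]},{"dp": [0.83,0.014,0],"turn": [0,0,0]},{"dp": [0.83,0.014,0],"turn": [0,0,0]},{"dp": [0.83,0.014,0],"turn": [0,0,0]},{"dp": [0.83,0.014,0],"turn": [0,0,0]},{"dp": [0,0,0],"turn": [0,0,0]},{"dp": [0,0,0],"turn": [0,0,0]}]}}

```text
t: 46.6
tool_pos: [584.3, 72.4, 98.3]
orientation: [[0.093, 0.996, -0.001], [0.996, -0.093, -0.0], [-0.0, -0.001, -1.0]]
wrist_force: [-0.2, -0.3, -1.4]
width: 0.42
grasp_force: 20.0
```

Run:
```python
from m import *
go(584.6,72.8,-11,84.65);print(env.sense()["width"],env.sense()["t"])
```

```text
tcp [584.3  72.4  98.3] psi 84.68 | need dp units [0.02 0.01 3.64] turn units 0.01
0.4201979540107918 46.6
```

Emit:
{"api": "apply_moves", "payload": {"series": [{"dp": [0.01,0,0.7],"turn": [0,0,0]},{"dp": [0,0,0.8],"turn": [0,0,0]},{"dp": [0,0,0.8],"turn": [0,0,0]},{"dp": [0,0,0.7],"turn": [0,0,0]},{"dp": [0,0,0.4],"turn": [0,0,0]},{"dp": [0,0,0.24],"turn": [0,0,0]},{"dp": [0,0,0.03],"turn": [0,0,0]},{"dp": [0,0,0],"turn": [0,0,0]},{"dp": [0,0,0],"turn": [0,0,0]}]}}

```text
t: 47.5
tool_pos: [585.2, 72.6, -10.2]
orientation: [[0.093, 0.996, 0.001], [0.996, -0.093, 0.0], [0.0, 0.001, -1.0]]
wrist_force: [0.2, 0.1, -0.5]
width: 0.419
grasp_force: 20.0
```

Emit:
{"api": "apply_moves", "payload": {"series": [{"dp": [0,0,0.04],"turn": [0,0,0]},{"dp": [0,0,0.02],"turn": [0,0,0]},{"dp": [0,0,0],"turn": [0,0,0]}]}}

```text
t: 47.8
tool_pos: [584.7, 72.7, -12.9]
orientation: [[0.093, 0.996, 0.0], [0.996, -0.093, 0.0], [0.0, 0.0, -1.0]]
wrist_force: [-0.2, 0.9, -1.5]
width: 0.42
grasp_force: 20.0
```

Emit:
{"api": "apply_moves", "payload": {"series": [{"dp": [0,0,0.04],"turn": [0,0,0]},{"dp": [0,0,0],"turn": [0,0,0]}]}}

```text
t: 48.0
tool_pos: [584.8, 72.7, -13.4]
orientation: [[0.093, 0.996, 0.0], [0.996, -0.093, -0.0], [0.0, 0.0, -1.0]]
wrist_force: [-3.4, -0.6, 7.2]
width: 0.425
grasp_force: 20.0
```

Emit:
{"api": "apply_moves", "payload": {"series": [{"dp": [0,0,0],"turn": [0,0,0]},{"dp": [0,0,0],"turn": [0,0,0]},{"dp": [0,0,0],"turn": [0,0,0]},{"dp": [0,0,0],"turn": [0,0,0]},{"dp": [0,0,-0.5],"turn": [0,0,0]},{"dp": [0,0,-1],"turn": [0,0,0]},{"dp": [0,0,-1],"turn": [0,0,0]},{"dp": [0,0,-1],"turn": [0,0,0]},{"dp": [0,0,-1],"turn": [0,0,0]},{"dp": [0,0,-1],"turn": [0,0,0]},{"dp": [-0.8,-0.5,-1],"turn": [0,0,0]},{"dp": [-0.8,-0.8,-1],"turn": [0,0,0]},{"dp": [-0.8,-0.8,-1],"turn": [0,0,0]},{"dp": [0,-0.8,0],"turn": [0,0,0]},{"dp": [0,-0.8,0],"turn": [0,0,0]},{"dp": [0,0,0],"turn": [0,0,0]},{"dp": [0,0,0],"turn": [0,0,0]}], "hand": 0.43}}

```text
t: 49.7
tool_pos: [467.6, 11.3, 242.0]
orientation: [[0.093, 0.996, 0.002], [0.996, -0.093, -0.0], [0.0, 0.002, -1.0]]
wrist_force: [0.2, 0.6, -0.3]
width: 0.571
grasp_force: 0.0
```

```bash
python3 look.py w17
python3 - <<'E'
from m import *
a=env.camera("side")[170:320,240:440];b=cv2.imread("pics/w17.png")
cv2.imwrite("pics/fin.png",np.vstack([cv2.resize(a,(480,300),interpolation=2),cv2.resize(b[:,:],(480,300),interpolation=3)]))
im,p=load("w17");h=cv2.cvtColor(im,40).astype(int)
print("clips",rect("w17",(h[...,0]>70)&(h[...,0]<100)&(h[...,1]>25)&(h[...,2]>80),24.5,250))
print("blue",rect("w17",(h[...,0]>100)&(h[...,0]<125)&(h[...,1]>120)&(h[...,2]>60),20.5,100))
E
```

```text
49.75 [467.6  11.3 242. ] [[0.093, 0.996, 0.002], [0.996, -0.093, -0.0], [0.0, 0.002, -1.0]] [-0.05  0.07  1.64  0.    1.43  0.04]
clips [([578.5, -92.7], [35.70000076293945, 78.5], 'short-axis deg', 32.5, [395.0, 233.0])]
blue [([664.1, -28.4], [30.200000762939453, 37.099998474121094], 'short-axis deg', -29.5, [459.0, 185.0]), ([575.5, -14.7], [48.599998474121094, 62.099998474121094], 'short-axis deg', -5.8, [397.0, 184.0]), ([597.3, 71.3], [8.800000190734863, 58.29999923706055], 'short-axis deg', -6.2, [412.0, 117.0])]
```

View pics/fin.png

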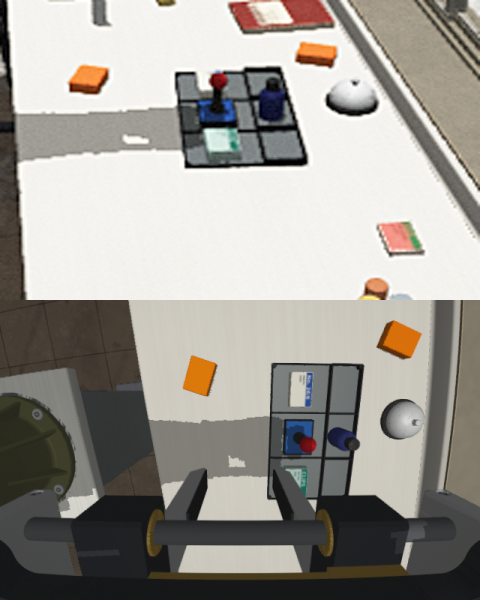

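The side view (top) and wrist view (bottom) show everything in place: pad with the stamp on it in the middle front, bottle behind it, clips on the passes' side, staples on the receipt book's side. The staple band is square at −6°. I hand the job in.

```bash
python3 -c "
from plant import env
print(env.job_done())"
```

```text
the job is handed in; nothing more can be done
None
```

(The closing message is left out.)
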